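Free the slicer's blade carrier with the forked key

ROBOT

A 6-joint arm with a two-finger parallel gripper is mounted at the origin on a cart in front of the work surface, level with it; the furniture and walls round the work are solid. World frame = base frame: x ahead of the robot, y to its left, z up, the work surface at z = 0. Lengths are in m, angles in degrees, forces in N, time in s.
With the tool pointing down it reaches from about 0.375 to 0.9 m from the base axis. Payload 3.1 kg.
Tool frame: the origin (TCP) lies at the very end of the fingers, on their centre line; the grasp point (between the pads) lies grip_point_offset behind it (grip_point_offset is the distance from the TCP to the grasp point, in m); z points along the fingers, y is the line along which they close (so a half turn about z gives the same grasp; the last joint's range is limited). The gripper opens to 87 mm and grips with 3 to 60 N. Pads are 19 mm wide; open, the fingers measure 117 mm over their backs; the gripper's body (75 mm by 190 mm) begins 51 mm behind the grasp point.
Start: joints at [63.856, 30.224, 82.088, -0, 67.689, -10.227], TCP at [0.171, 0.601, 0.223] pointing down, gripper open.
Joint ranges: [-176.69, 176.69], [-43.24, 126.21], [12.49, 139.97], [-82, 262], [0, 151.66], [-163.58, 163.58]. Speed limits (degrees/s): [159.86, 159.86, 180, 180, 180, 180].

INTERFACE

Orientations are given as a 3x3 rotation matrix whose columns are the frame's x, y, z axes.
In Python, from rig import * gives the robot as it stands.
- The arm moves only by the tool move_arm, never from a script. Its argument "increments" is a list of rows, each a list of 3 entries, a list of its own where there are three numbers: the shift along the tool's x, y, z in units of 30 mm (1.0 is 30 mm), then the turn, a rotation vector about the tool's x, y, z in units of 120 degrees (1.0 is 120 degrees), then the closure, from 0 (fully open) to 1 (shut). A call has 1 to 20 rows; each row shifts and turns the commanded pose from where the row before left it, along the tool's axes as they then stand; what a row does not reach is not made up. A row lasts 1/12 s, in which the tool goes at most 41.7 mm and 7.16 degrees, less where a joint would pass 70% of its speed; a pose out of reach is approached as far as the arm can. A call with a number of a shift or a turn outside -1 to 1 is refused whole. A call with a gripper value outside its range is refused whole. The fingers move at their own pace and stop on an object; the grip force is fixed at half the most. Time passes only in rows, so rows that do not move let the fingers close. It gives the time, the measured TCP pose, the force, the opening and the grip force at its end, in the units of the state.
- read_state(): the state, without advancing time (a new reading comes with each control period).
- capture(name): name is "side" or "top" or "wrist"; returns a dict with "img" (400x640x3 uint8, red, green, blue), "mtx" (3x3 intrinsics, pixels), "distortion" ([k1, k2, p1, p2, k3] as OpenCV has them; the pictures are not rectified), "eye" and "rotation" of the camera in the world. Camera axes: x right, y down, z forward; pixel columns grow to the right and rows downward; lengths in m; the calibration is good to about 2 mm. A picture is of the moment at which its call begins. There is no depth.
- hand_in(): hands the job in; it is judged then, once.
Trained networks look in a picture, given as the dict that the camera call returned (one of the last four; its "shot" number tells which), for a name from the list of things; names that differ only in an ending like _2 or _b are one class to them, and where a whole thing is asked for, a point or a joint stands for the part that bears it (a point fixed in the world has none). Each returns a list of dicts, best first, with "confidence" (0 to 1); they miss things now and then, are a little off and sometimes report something else, mostly with a low value. They report only what shows in the picture. A call takes as long as a camera call. They do not tell look-alikes from the thing itself.
- search_frame(picture, label): "extent" ([left, top, right, bottom] as shares, 0 to 1, of the picture: columns of its width, rows of its height, round what is visible of it).
- pinpoint(picture, label): "xy" ([column, row] as shares, 0 to 1, of the picture: columns of its width, rows of its height: a listed point, or the origin of a listed thing).
The state is a dict: "time_s": time; "joint_positions": joint angles; "qvel": joint speeds; "tau": joint torques, N m; "position": TCP position; "tcp_rot": TCP orientation; "force": force on the tool from outside, world axes, zero at the start; "moment": the same for the moment, N m; "opening": opening from 0.0 (shut) to 1.0 (fully open); "grasp_force": force on a finger pad.
Only numpy, scipy, OpenCV 4.12 (cv2) and the standard library are available. Lean on these libraries where they do the work, as an engineer would, in place of code of your own. Each camera call takes 0.05 s, during which the arm holds its last target. There are 200 camera calls.

TASK

The vegetable slicer's blades need washing. With the forked key from its stand, straddle the spring pin at the left end of the blade carrier from the front, press its collar inward until the pin leaves its hole, lift that end and rest the pin tip in the notch on top of the slicer's cheek, without forcing the pin. Hang the key back in its stand, then draw the carrier out of the other hole by its top bar and stand it gently upright in the wash tray; keep the fingers off the blades and the pin and leave the things standing about where they are.

Things in the scene. Friction and masses are not known exactly. Their poses are not given: they have to be found in the camera images.
- slicer: White bench vegetable slicer, fixed. Origin on the worktop below the middle of the blade carrier; x from its open front (robot's side) to the feed chute behind, y left along the carrier, z up. Base 210 x 190 mm, its top 22 mm up; the carrier stands there between two 4 mm high rails. The chute rises behind from z = 26 mm (x = 22) to z = 64 mm (x = 142), with a pusher at its top.
- pin_hole (a point): Centre of the left cheek's pin hole (8 mm) on the cheek's inner face, at x = 0, y = 76.5, z = 72 mm of the slicer; axes as the slicer's. The left cheek is an upright aluminium plate 40 mm wide (x), 10 mm thick, inner face y = 76.5 mm, flat top edge at z = 86 mm, so 14 mm above this point; on it two rounded horns 4 mm high at x = -11 and 11 mm leave a flat rest notch 14 mm wide for the pin tip.
- far_hole (a point): Centre of the same 8 mm hole in the right cheek, on its inner face (x = 0, y = -56, z = 72 mm of the slicer); this cheek has the same size.
- carrier: Black blade carrier, about 0.3 kg, loose. Origin under its middle; x to the chute, y (long axis) left, z up. Bottom bar 22 x 110 x 10 mm, top bar 18 x 106 x 16 mm (z = 44..60, the place to hold it). Right end: fixed pin, 6 mm thick, 6 mm long, axis z = 50 mm, about 5 mm deep in the right cheek; left end: the spring pin. End play up to 1.5 mm towards the right cheek. Stands by itself.
- blades: The nine steel blades between the carrier's bars (z = 9..45 mm of the carrier); origin as the carrier's.
- spring_pin: Spring pin at the carrier's left end; origin on its axis at the carrier's end face when not pressed (y = 55, z = 50 mm of the carrier), y outward. 16 mm collar at y = 9.5..12.5 mm, then a 6 mm thick tip to y = 28.5 mm, 7 mm deep in the left cheek; it slides inward along -y. 6 N to start, 9.5 N at 7 mm, hard stop at 7.8 mm; springs back when let go. Over about 18 N from the key bends it.
- pin_collar (a point): Centre of the collar's outer face, which the fork presses towards the carrier (-y of the pin). Between it and the left cheek 9 mm of bare tip are open from the front for the fork.
- pin_tip (a point): Centre of the tip's end.
- key: Forked key, 0.12 kg, hanging upright in its stand. Origin amid the underside of its bolster (34 x 22 x 6 mm, lies on the stand). Above: wooden handle 26 (x) x 14 (y) mm, z = 6..76 mm. Below: steel blade 4 mm thick (y), 16 mm wide, to z = -52 mm, with a fork at its foot open to +x: two tines one above the other, 7 mm high, to x = 37.5 mm, mouth z = -45..-35 mm, throat x = 14 mm.
- fork_mouth (a point): Point in the fork's mouth where the pin should lie: x = 24 mm, z = -40 mm of the key.
- key_stand: Stand of bent sheet steel, fixed; origin on the worktop, x and z as the hanging key's. Top plate 76 x 56 mm, top at z = 62 mm, with a slot 53 mm (x = -12..41 mm) by 9 mm (y) through which the key's blade and fork hang; the key's origin stands at x = y = 0, z = 62 mm.
- wash_tray: Shallow open aluminium tray, fixed, 150 (x) x 230 (y) x 28 mm, walls and floor 3 mm; origin under its middle.
- spice_jar: Bystander: glass spice jar, 42 mm wide, 96 mm high; origin under its middle.
- salt_shaker: Bystander: salt shaker, 44 mm wide, 90 mm high; origin under its middle.
- pepper_mill: Bystander: dark wooden pepper mill, 58 mm wide, 150 mm high; origin under its middle.
- loose_lemon: Bystander: a lemon, 76 x 56 x 55 mm, lying in front of the slicer; origin under its middle.
Things that resemble listed ones, but are neither listed nor needed, are in the scene too. Leave any red or white look-alike of the key alone. What is shaped like the carrier but turquoise is not meant.

How it is judged:
By the outcome, as a careful person would: the job done as asked, in the order asked, and still so for the second after the job is handed in, with the robot touching nothing.
It also fails if it takes over 72 s, if anything falls off the work surface, if the arm or the gripper's body presses on something with over 40 N, if the wrist force passes 120 N, or if a joint passes its speed limit or range.

## Working session

There is one attempt and no reset: what is moved stays moved. The work goes in short steps, Python scripts to look and compute and a tool call to move; the robot and the scene stay as the last step left them, time stands still between calls to the robot, and variables do not carry over. Pictures are saved under pics/ and viewed, at most 10 in all, crops included, and the job is handed in when it is done.

Besides the shell and the picture viewer there is one more tool, called after "Call:" as name(argument=value, ...) on one line, values as JSON. move_arm: Moves the arm, as the interface text tells. Its arguments: {"type":"object","properties":{"increments":{"type":"array"}},"required":["increments"]}

```bash
mkdir -p pics; ls
python3 - <<'E'
from rig import *
import cv2,numpy as np
s=read_state(); print({k:np.round(v,3).tolist() for k,v in s.items()})
ims=[]
for n in ["side","top"]:
    c=capture(n); print(n,np.round(c["eye"],3),np.round(c["rotation"],3).tolist(),c["mtx"].tolist(),c["distortion"])
    cv2.imwrite(f"pics/{n}0.png",c["img"][:,:,::-1])
    for l in ["slicer","pin_hole","far_hole","carrier","spring_pin","pin_collar","pin_tip","key","fork_mouth","key_stand","wash_tray","spice_jar","salt_shaker","pepper_mill","loose_lemon"]:
        print(l,[(np.round(np.array(d["xy"])*[640,400],1).tolist(),round(d["confidence"],2)) for d in pinpoint(c,l)[:4]])
E
```

```text
pics
{'time_s': 0.0, 'joint_positions': [63.857, 30.279, 82.157, -0.0, 67.691, -10.229], 'qvel': [-0.089, -0.07, 0.041, 0.084, -0.067, 0.122], 'tau': [0.001, -44.004, -17.66, 0.063, 0.058, -0.0], 'position': [0.171, 0.6, 0.222], 'tcp_rot': [[-0.962, 0.274, -0.001], [0.274, 0.962, -0.002], [0.0, -0.002, -1.0]], 'force': [-0.137, -1.149, 0.172], 'moment': [0.015, -0.005, -0.046], 'grasp_force': 0.0, 'opening': 1.004}
side [ 0.016 -0.785  0.731] [[0.865, -0.291, 0.408], [-0.501, -0.494, 0.711], [-0.006, -0.819, -0.573]] [[426.07624170598166, 0.0, 321.57284348443244], [0.0, 426.07624170598166, 210.1041259110245], [0.0, 0.0, 1.0]] [0.00794847 0.         0.         0.         0.        ]
slicer [([346.6, 225.9], 0.71), ([275.6, 178.0], 0.41)]
pin_hole [([323.0, 201.0], 0.86), ([329.3, 201.4], 0.74), ([425.2, 262.2], 0.33)]
far_hole [([361.8, 221.0], 0.66)]
carrier [([191.5, 217.9], 0.74), ([326.5, 199.7], 0.72), ([345.8, 222.3], 0.59)]
spring_pin [([331.3, 202.9], 0.35)]
pin_collar [([325.7, 197.6], 0.46)]
pin_tip [([350.9, 180.1], 0.61), ([323.7, 196.6], 0.56)]
key [([241.3, 183.1], 0.87)
[... 770 characters left out ...]
], 0.82)]
far_hole [([349.6, 159.2], 0.62)]
carrier [([324.8, 168.9], 0.66), ([217.4, 297.6], 0.6)]
spring_pin [([306.1, 167.2], 0.61), ([220.2, 325.1], 0.54)]
pin_collar [([297.9, 168.2], 0.46), ([222.6, 324.6], 0.4), ([357.9, 236.0], 0.29)]
pin_tip [([229.7, 332.5], 0.53), ([290.5, 167.1], 0.45), ([452.2, 194.1], 0.45)]
key [([207.9, 237.8], 0.75), ([176.5, 194.4], 0.69), ([221.7, 200.5], 0.46)]
fork_mouth [([189.2, 198.8], 0.84), ([206.6, 245.9], 0.56)]
key_stand [([227.6, 198.3], 0.72)]
wash_tray [([450.9, 193.3], 0.74)]
spice_jar [([232.5, 146.0], 0.59), ([455.0, 190.9], 0.52)]
salt_shaker [([401.5, 133.3], 0.77)]
pepper_mill [([256.7, 116.5], 0.93)]
loose_lemon [([359.2, 237.4], 0.91)]
```

Run:
```python
import cv2,numpy as np
a=cv2.imread("pics/side0.png")[130:380,150:500]; b=cv2.imread("pics/top0.png")[80:350,140:520]
cv2.imwrite("pics/side0c.png",cv2.resize(a,None,fx=2.28,fy=2.28,interpolation=cv2.INTER_CUBIC))
cv2.imwrite("pics/top0c.png",cv2.resize(b,None,fx=2.1,fy=2.1,interpolation=cv2.INTER_CUBIC))
```

```text
(no output)
```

View pics/side0c.png

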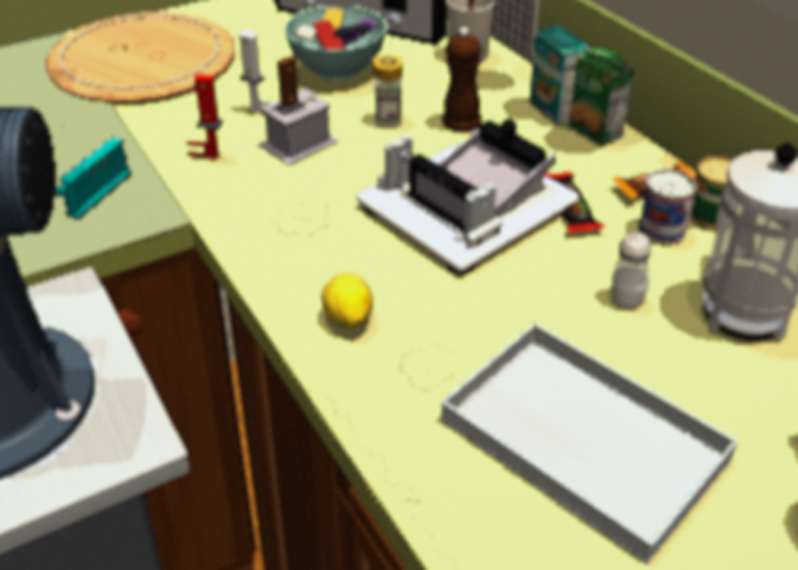

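View pics/top0c.png

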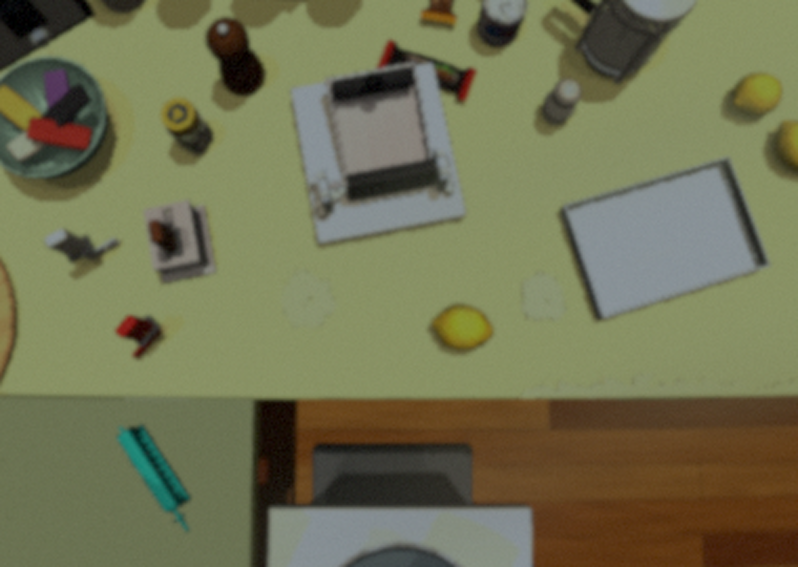

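Key candidates in the top picture are the red key (208,238), the white key (176,195), and the wooden-handled key in the grey stand (217,193). By the description it is the wooden one. The carrier is the black one in the slicer at (325,167); the turquoise one at (213,300) is a look-alike. Next I'll get rough positions.

```bash
cat > h.py <<'E'
from rig import *
import cv2,numpy as np
from scipy.optimize import least_squares
from scipy.spatial.transform import Rotation as R
def ray(c,px):
    u=cv2.undistortPoints(np.array([[px]],float),np.array(c["mtx"]),np.array(c["distortion"]))[0,0]
    d=np.array(c["rotation"])@[u[0],u[1],1]; return np.array(c["eye"]),d/np.linalg.norm(d)
def plane(c,px,z):
    e,d=ray(c,px); return e+d*(z-e[2])/d[2]
def proj(c,P):
    Rm=np.array(c["rotation"]).T; P=np.atleast_2d(P)
    return cv2.projectPoints(P,cv2.Rodrigues(Rm)[0],-Rm@np.array(c["eye"]),np.array(c["mtx"]),np.array(c["distortion"]))[0][:,0]
def tri(obs):
    A=np.zeros((3,3));b=np.zeros(3)
    for c,px in obs:
        e,d=ray(c,px);M=np.eye(3)-np.outer(d,d);A+=M;b+=M@e
    return np.linalg.solve(A,b)
def pp(c,l,n=3): return [(np.array(d["xy"])*[640,400],round(d["confidence"],2)) for d in pinpoint(c,l)[:n]]
def save(c,f,box=None,s=1.25):
    im=c["img"][:,:,::-1]
    if box: im=im[box[1]:box[3],box[0]:box[2]]
    cv2.imwrite("pics/"+f,cv2.resize(im,None,fx=s,fy=s,interpolation=cv2.INTER_CUBIC))
E
python3 - <<'E'
from h import *
import rig
print([n for n in dir(rig) if n[0]!='_'], getattr(rig,'grip_point_offset',None))
t=capture("top");w=capture("wrist")
print("wrist",np.round(w["eye"],3),np.round(w["rotation"],3).tolist(),w["mtx"][0][0],w["distortion"])
for n,px,z in [("slicer",(328.5,169.4),0),("pinhole",(297.1,167.9),.072),("far",(349.6,159.2),.072),("handle top",(214.5,190),.138),("stand a",(209,179),.062),("stand b",(229,177),.062),("stand c",(234,208),.062),("tray",(450.9,193.3),0),("jar",(232.5,146),0),("salt",(401.5,133),0),("mill",(256.7,116.5),0),("lemon",(359,237),0),("redkey",(208,238),0),("white",(176,195),0)]:
    print(n,np.round(plane(t,px,z),3))
# tray corners from view: crop px/2.1+(140,80)
for p in [(562,208),(726,162),(766,266),(600,320)]: print(np.round(plane(t,np.array(p)/2.1+[140,80],.028),3))
E
```

```text
['PlanningError', 'capture', 'grip_point_offset', 'hand_in', 'pinpoint', 'read_state', 'search_frame'] 0.0187
wrist [0.102 0.62  0.385] [[0.275, 0.928, 0.252], [0.962, -0.265, -0.072], [0.0, 0.262, -0.965]] 355.31775499239143 [0.02443941 0.         0.         0.         0.        ]
slicer [0.547 0.003 0.   ]
pinhole [0.532 0.083 0.072]
far [ 0.555 -0.049  0.072]
handle top [0.462 0.268 0.138]
stand a [0.506 0.307 0.062]
stand b [0.511 0.256 0.062]
stand c [0.432 0.239 0.062]
tray [ 0.482 -0.329  0.   ]
jar [0.613 0.266 0.   ]
salt [ 0.652 -0.201  0.   ]
mill [0.7   0.203 0.   ]
lemon [ 0.364 -0.077  0.   ]
redkey [0.361 0.32  0.   ]
white [0.476 0.414 0.   ]
[ 0.514 -0.205  0.028]
[ 0.576 -0.423  0.028]
[ 0.44  -0.464  0.028]
[ 0.374 -0.247  0.028]
```

Call:
move_arm(increments=[[[-0.5,-0.34,-0.08],[0,0,0],0],[[-0.97,-0.68,-0.08],[0,0,0],0],[[-0.97,-0.68,-0.08],[0,0,0],0],[[-0.97,-0.68,-0.08],[0,0,0],0],[[-0.97,-0.68,-0.08],[0,0,0],0],[[-0.97,-0.68,-0.08],[0,0,0],0],[[-0.97,-0.68,-0.08],[0,0,0],0],[[-0.97,-0.68,-0.08],[0,0,0],0],[[-0.97,-0.68,-0.08],[0,0,0],0],[[-0.97,-0.68,-0.08],[0,0,0],0],[[-0.97,-0.68,-0.08],[0,0,0],0],[[-0.97,-0.68,-0.08],[0,0,0],0],[[-0.5,-0.34,0],[0,0,0],0],[[0,0,0],[0,0,0],0]])

```text
time_s: 2.87
position: [0.4441, 0.2669, 0.2518]
tcp_rot: [[-0.96, 0.279, 0.003], [0.279, 0.96, -0.001], [-0.003, 0.0, -1.0]]
force: [0.1, 0.3, -0.2]
opening: 1.0
grasp_force: 0.0
```

Run:
```python
from h import *
w=capture("wrist"); save(w,"w1.png"); print(np.round(w["eye"],3),np.round(read_state()["position"],3))
for l in ["key","fork_mouth","key_stand","slicer","pin_hole","spring_pin","pin_collar"]: print(l,[(np.round(a,1).tolist(),c) for a,c in pp(w,l)])
import pickle; pickle.dump(w,open("w1.pkl","wb"))
```

```text
[0.374 0.287 0.414] [0.442 0.268 0.252]
key [([332.9, 80.1], 0.96), ([330.6, 194.4], 0.74), ([438.2, 153.0], 0.7)]
fork_mouth [([338.8, 61.4], 0.96), ([338.6, 204.6], 0.93), ([412.7, 164.1], 0.56)]
key_stand [([327.5, 178.7], 0.84), ([331.9, 192.2], 0.59), ([21.4, 184.8], 0.19)]
slicer []
pin_hole []
spring_pin []
pin_collar []
```

View pics/w1.png

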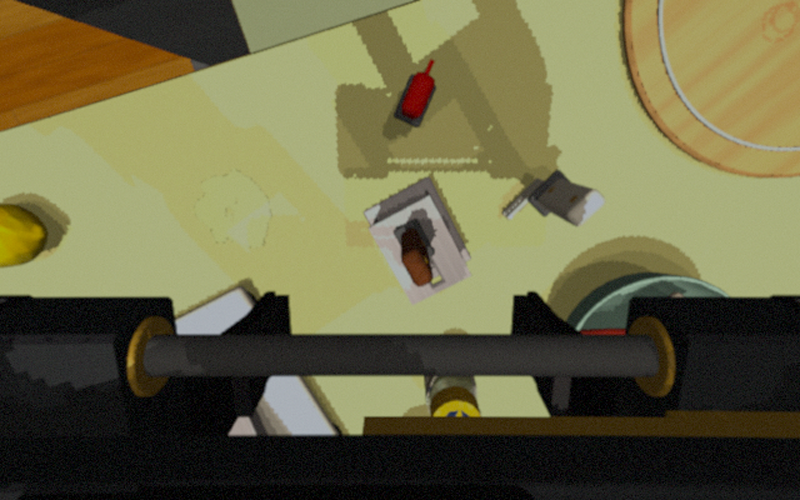

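The wrist picture shows the red key at (330,78), the white key at (448,160), and the wooden-handled key in its stand with the bolster at (330,190). I'm checking that choice in a close crop.

Run:
```python
from h import *
import pickle; w=pickle.load(open("w1.pkl","rb"))
save(w,"w1c.png",(280,135,385,250),5.2)
```

```text
(no output)
```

View pics/w1c.png

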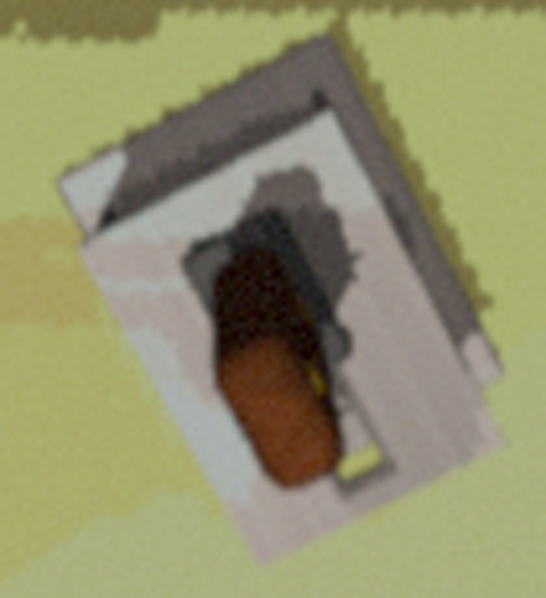

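Run:
```python
from h import *
import pickle; w=pickle.load(open("w1.pkl","rb"))
f=lambda p:np.array(p)/5.2+[280,135]
C=np.array([plane(w,f(p),.062)[:2] for p in [(88,245),(333,110),(503,440),(265,562)]])
print(np.round(C,4)); ce=C.mean(0)
ax=(C[2]+C[3]-C[0]-C[1])/2; ay=(C[0]-C[1]+C[3]-C[2])/2; print("center",ce,"len",np.linalg.norm(ax),np.linalg.norm(ay),"yaw",np.degrees([np.arctan2(ax[1],ax[0]),np.arctan2(ay[1],ay[0])-np.pi/2]))
yaw=np.arctan2(ax[1],ax[0]); Rz=np.array([[np.cos(yaw),-np.sin(yaw)],[np.sin(yaw),np.cos(yaw)]])
for n,p,z in [("slotend",(369,477),.062),("bolTL",(183,255),.068),("bolTR",(276,208),.068),("bolBR",(352,345),.068),("handtop c",(285,425),.138)]:
    q=plane(w,f(p),z)[:2]; print(n,np.round(q,4),np.round((q-ce)@Rz*1000,1))
# two-view
t=capture("top"); s=capture("side")
for c,n in((t,"top"),(s,"side")):
    for l in ["key","key_stand"]: print(n,l,[(np.round(a,1).tolist(),k) for a,k in pp(c,l)])
    print(np.round(proj(c,[[ce[0],ce[1],.062]]),1))
```

```text
[[0.4425 0.2422]
 [0.4303 0.2949]
 [0.5039 0.3102]
 [0.5158 0.2573]]
center [0.47311439 0.27613732] len 0.07499545773398017 0.05417131309283518 yaw [  11.6971139  -167.17974978]
slotend [0.504  0.2824] [31.5 -0.1]
bolTL [0.4483 0.2598] [-27.7 -10.9]
bolTR [0.4444 0.2794] [-27.4   9. ]
bolBR [0.4746 0.2863] [3.5 9.6]
handtop c [0.464  0.2729] [-9.6 -1.3]
top key [([179.7, 198.4], 0.49)]
top key_stand [([229.3, 198.9], 0.94)]
[[220.2 191.6]]
side key [([241.6, 181.0], 0.63), ([272.8, 179.7], 0.6), ([258.8, 164.8], 0.52)]
side key_stand [([278.1, 193.4], 0.72)]
[[278.9 175.1]]
```

Choice confirmed: the key has a wooden handle and grey bolster and sits in the sheet-steel slot. Stand yaw is about 12.2°. Next I'll look at the slicer from above with the wrist camera.

Call:
move_arm(increments=[[[0,0,0],[0,0,-0.055],0],[[0,0,0],[0,0,-0.055],0],[[0,0,0],[0,0,-0.055],0],[[0,0,0],[0,0,-0.055],0],[[-0.158,-0.92,0],[0,0,0],0],[[-0.158,-0.92,0],[0,0,0],0],[[-0.158,-0.92,0],[0,0,0],0],[[-0.158,-0.92,0],[0,0,0],0],[[-0.158,-0.92,0],[0,0,0],0],[[-0.158,-0.92,0],[0,0,0],0],[[-0.158,-0.92,0],[0,0,0],0],[[-0.158,-0.92,0],[0,0,0],0],[[-0.158,-0.92,0],[0,0,0],0],[[0,0,0],[0,0,0],0],[[0,0,0],[0,0,0],0]])

```text
time_s: 4.82
position: [0.5285, 0.0318, 0.2512]
tcp_rot: [[-0.984, -0.179, -0.0], [-0.179, 0.984, 0.0], [0.0, 0.0, -1.0]]
force: [-0.4, 0.3, 1.0]
opening: 0.999
grasp_force: 0.0
```

Run:
```python
from h import *
w=capture("wrist"); save(w,"w2.png",(180,60,480,290),2.6); print(np.round(w["eye"],3),np.round(read_state()["position"],4),np.round(read_state()["tcp_rot"],3).tolist())
import pickle; pickle.dump(w,open("w2.pkl","wb"))
for l in ["slicer","pin_hole","far_hole","carrier","spring_pin","pin_collar","pin_tip"]: print(l,[(np.round(a,1).tolist(),c) for a,c in pp(w,l)])
```

```text
[0.458 0.019 0.414] [0.5278 0.0329 0.2511] [[-0.984, -0.18, -0.001], [-0.18, 0.984, 0.001], [0.001, 0.001, -1.0]]
slicer [([304.9, 176.8], 0.75)]
pin_hole [([374.8, 190.6], 0.55)]
far_hole [([237.2, 194.9], 0.63)]
carrier [([302.4, 180.8], 0.84), ([384.5, 188.4], 0.35)]
spring_pin [([353.3, 188.5], 0.47)]
pin_collar [([365.0, 193.8], 0.63), ([575.4, 156.6], 0.35)]
pin_tip [([384.2, 188.6], 0.73)]
```

View pics/w2.png

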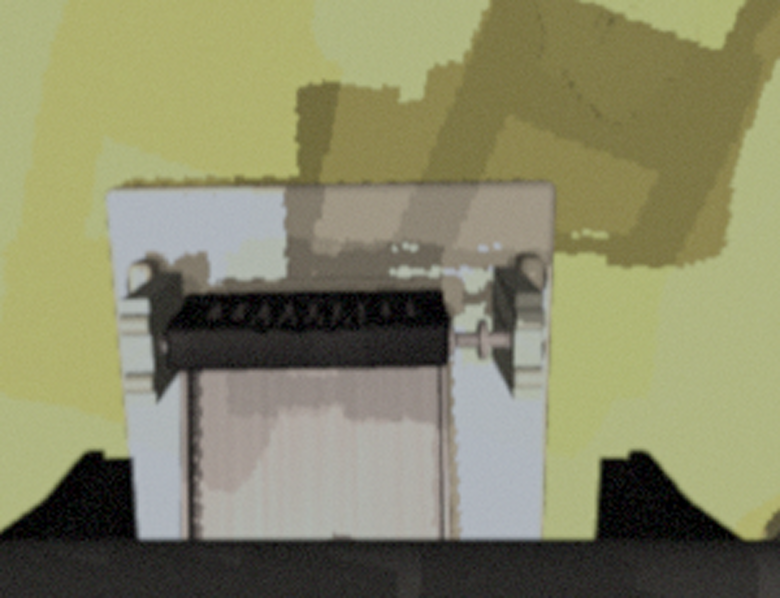

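Run:
```python
from h import *
import pickle; w=pickle.load(open("w2.pkl","rb"))
f=lambda p:np.array(p)/2.6+[180,60]
g=lambda p,z:plane(w,f(p),z)[:2]
a,b=g((108,190),.022),g((553,184),.022); print("front",a,b,np.linalg.norm(b-a),np.degrees(np.arctan2(-(b-a)[0],(b-a)[1])))
a,b=g((165,368),.082),g((448,364),.082); print("bar rear edge",a,b,np.linalg.norm(b-a),np.degrees(np.arctan2(-(b-a)[0],(b-a)[1])))
# model fit: x,y,yaw from pixel points w/ known slicer coords (mm)
pts=[((513,340),(None,76.5,86)),((544,340),(None,86.5,86)),((155,345),(None,-56,86)),((124,345),(None,-66,86)),((490,340),(0,66,72)),((470,340),(0,60,72))]
def proj_s(q,P):
    c,s=np.cos(q[2]),np.sin(q[2]); P=np.array(P,float)/1000
    return proj(w,[[q[0]+c*P[0]-s*P[1],q[1]+s*P[0]+c*P[1],P[2]]])[0]
def res(q):
    r=[]
    for p,m in pts:
        p=f(p)
        if m[0] is None: r.append(proj_s(q,(0,m[1],m[2]))[0]-p[0])
        else: r.append(proj_s(q,m)[1]-p[1])
    return r
for yaw in (9.5,10.3,11):
    s=least_squares(lambda u:res([u[0],u[1],np.radians(yaw)]),[.547,.003]); print(yaw,np.round(s.x,4),np.round(s.fun,2))
s=least_squares(res,[.547,.003,.17]);print(s.x,np.degrees(s.x[2]),np.round(s.fun,2)); q=s.x
im=cv2.resize(w["img"][:,:,::-1][120:230,210:410],None,fx=4,fy=4,interpolation=cv2.INTER_CUBIC)
def L(A,B,col):
    A,B=[tuple(int(v) for v in (proj_s(q,p)-[210,120])*4) for p in(A,B)]; cv2.line(im,A,B,col,1)
for y0,y1 in((76.5,86.5),(-66,-56)):
    for A,B in(((-20,y0),(20,y0)),((20,y0),(20,y1)),((20,y1),(-20,y1)),((-20,y1),(-20,y0)),((-7,y0),(-7,y1)),((7,y0),(7,y1))): L((*A,86),(*B,86),(0,0,255))
for A,B in(((-9,-53),(9,-53)),((9,-53),(9,53)),((9,53),(-9,53)),((-9,53),(-9,-53))): L((*A,82),(*B,82),(0,255,255))
L((0,55,72),(0,76.5,72),(255,0,0))
L((-8,67.5,72),(8,67.5,72),(255,0,0))
cv2.imwrite("pics/fit.png",im)
# top cam cross-check
t=capture("top")
for l,m in(("pin_hole",(0,76.5,72)),("far_hole",(0,-56,72)),("slicer",(0,0,0))):
    c,s_=np.cos(q[2]),np.sin(q[2]);P=np.array(m)/1e3
    print(l,proj(t,[[q[0]+c*P[0]-s_*P[1],q[1]+s_*P[0]+c*P[1],P[2]]]).round(1),[(x.round(1).tolist(),k) for x,k in pp(t,l,2)])
```

```text
front [ 0.50731001 -0.08109406] [0.47174175 0.10082734] 0.18536584491870164 11.062601295847015
bar rear edge [ 0.5608882  -0.03811353] [0.54059078 0.06513864] 0.1052283080637466 11.121447636921767
9.5 [0.5425 0.0123] [ 0.95 -0.44 -0.92  0.41  0.06 -0.02]
10.3 [0.5433 0.0124] [ 0.9  -0.48 -0.89  0.47  0.02  0.02]
11 [0.5441 0.0125] [ 0.85 -0.53 -0.85  0.53 -0.02  0.05]
[0.5451481  0.01258128 0.20872272] 11.958931056421266 [ 0.76 -0.61 -0.78  0.64 -0.08  0.09]
pin_hole [[295.1 168.9]] []
far_hole [[346.7 158.4]] []
slicer [[324.8 170.1]] []
```

View pics/fit.png

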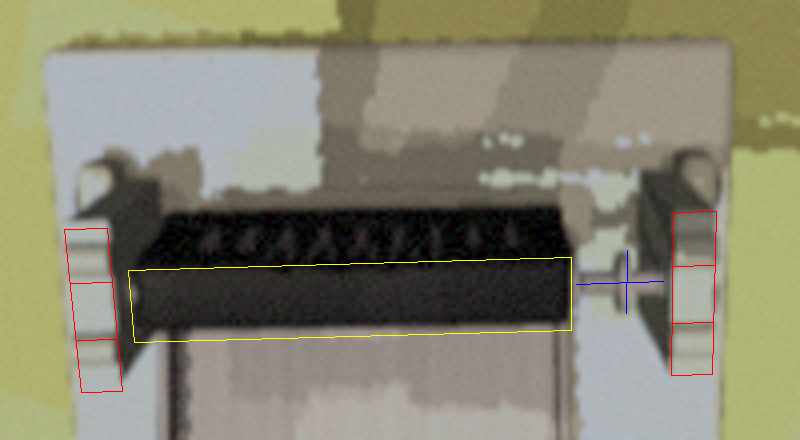

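Run:
```python
from h import *
import pickle
for n in ("w1","w2"):
    w=pickle.load(open(n+".pkl","rb")); s=read_state() 
    if n=="w1": p=np.array([.442,.268,.2515]);T=np.array([[-.96,.279,.003],[.279,.96,-.001],[-.003,0,-1]])
    else: p=np.array(s["position"]);T=np.array(s["tcp_rot"])
    print(n,w["mtx"][0][2],w["mtx"][1][2],proj(w,[p+T@[0,k*.0435,z] for k in(-1,0,1) for z in(0,-.02)]).round(1).tolist(), (T.T@w["rotation"]).round(4).tolist(),(T.T@(np.array(w["eye"])-p)).round(4))
    g=cv2.cvtColor(w["img"],cv2.COLOR_RGB2GRAY); 
    for r in (250,258,264): 
        row=g[r].astype(int); print(r,[(i) for i in range(200,440) if abs(row[i+1]-row[i-1])>40])
```

```text
w1 320.4766062415435 200.02119365253415 [[233.9, 250.1], [223.1, 268.3], [322.3, 250.0], [322.5, 268.1], [410.7, 250.0], [422.0, 268.2]] [[-0.0001, -0.9649, -0.2615], [0.9997, -0.0002, 0.0003], [-0.0005, -0.2614, 0.9652]] [ 0.0695 -0.0009 -0.1626]
250 [200, 230, 231, 232, 233, 408, 409, 410, 411]
258 [230, 231, 232, 233, 408, 409, 410, 411]
264 [231, 232, 233, 234, 407, 408, 409, 410]
w2 320.4766062415435 200.02119365253415 [[235.8, 255.0], [225.3, 273.8], [324.1, 254.5], [324.6, 273.3], [412.5, 254.3], [424.0, 273.0]] [[-0.004, -0.9651, -0.2617], [1.0, -0.0039, -0.0009], [-0.0001, -0.2617, 0.9651]] [ 0.0718 -0.0015 -0.1621]
250 [200, 230, 231, 232, 233, 251, 252, 254, 255, 257, 348, 350, 408, 409, 410, 411]
258 [230, 231, 232, 233, 251, 252, 254, 255, 256, 257, 348, 350, 408, 409, 410]
264 [231, 232, 233, 251, 252, 253, 255, 256, 257, 258, 348, 349, 350, 351, 407, 408, 409, 410]
```

Call:
move_arm(increments=[[[0,0,0],[0,0,0.055],0],[[0,0,0],[0,0,0.055],0],[[0,0,0],[0,0,0.055],0],[[0,0,0],[0,0,0.055],0],[[0,0,0],[0,0,0.055],0],[[0,0,0],[0,0,0.055],0],[[0,0,0],[0,0,0.055],0],[[0,0,0],[0,0,0.055],0],[[0,0,0],[0,0,0.055],0],[[0,0,0],[0,0,0.055],0],[[0,0,0],[0,0,0.055],0],[[0,0,0],[0,0,0.055],0],[[0,0,0],[0,0,0.055],0],[[0,0,0],[0,0,0],0],[[0,0,0],[0,0,0],0]])

```text
time_s: 6.67
position: [0.528, 0.0331, 0.2514]
tcp_rot: [[-0.256, 0.967, -0.0], [0.967, 0.256, -0.0], [-0.0, -0.0, -1.0]]
force: [0.5, 0.7, 0.4]
opening: 0.998
grasp_force: 0.0
```

Run:
```python
from h import *
w=capture("wrist"); print(np.round(w["eye"],4),np.round(read_state()["position"],4),np.round(read_state()["tcp_rot"],3).tolist())
import pickle; pickle.dump(w,open("w3.pkl","wb"))
q=[.5442,.0125,np.radians(11.1)]
def W(m):
    c,s=np.cos(q[2]),np.sin(q[2]);P=np.array(m)/1e3; return [q[0]+c*P[0]-s*P[1],q[1]+s*P[0]+c*P[1],P[2]]
C=proj(w,[W(m) for m in((0,76.5,72),(0,-56,72),(0,67.5,72),(0,0,82))]); print(C)
for l in ["slicer","pin_hole","far_hole","pin_collar","pin_tip"]: print(l,[(np.round(a,1).tolist(),c) for a,c in pp(w,l)])
im=w["img"][:,:,::-1].copy()
im=cv2.resize(im,None,fx=4,fy=4,interpolation=cv2.INTER_CUBIC)
for y0,y1 in((76.5,86.5),(-66,-56)):
    P=(proj(w,[W((*a,86)) for a in((-20,y0),(20,y0),(20,y1),(-20,y1))])*4).astype(int); cv2.polylines(im,[P.reshape(-1,1,2)],True,(0,0,255),1)
P=(proj(w,[W((*a,82)) for a in((-9,-53),(9,-53),(9,53),(-9,53))])*4).astype(int); cv2.polylines(im,[P.reshape(-1,1,2)],True,(0,255,255),1)
c=(C.mean(0)*4).astype(int); x0=max(0,c[0]-400);y0=max(0,c[1]-300); print(x0,y0)
cv2.imwrite("pics/w3.png",im[y0:y0+600,x0:x0+800])
```

```text
[0.509  0.1018 0.4136] [0.528  0.0331 0.2513] [[-0.256, 0.967, -0.0], [0.967, 0.256, -0.0], [0.0, -0.0, -1.0]]
[[337.44900704 124.59484039]
 [327.54955664 254.55406627]
 [336.7082704  134.2858928 ]
 [331.80112647 205.5022435 ]]
slicer [([330.8, 188.5], 0.73)]
pin_hole [([336.0, 125.4], 0.86)]
far_hole [([328.3, 193.5], 0.72), ([335.9, 134.7], 0.67), ([323.8, 257.9], 0.64)]
pin_collar [([336.0, 135.8], 0.74)]
pin_tip [([336.5, 118.3], 0.6)]
933 418
```

View pics/w3.png

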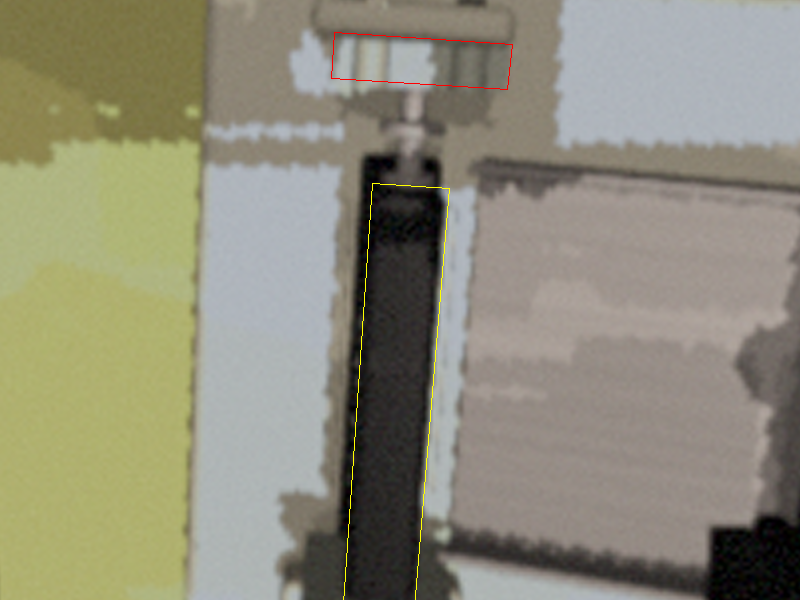

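Call:
move_arm(increments=[[[0.926,0,0.18],[0,0,0],0],[[0.926,0,0.18],[0,0,0],0],[[0.926,0,0.18],[0,0,0],0],[[0.926,0,0.18],[0,0,0],0],[[0.926,0,0.18],[0,0,0],0],[[0.926,0,0.18],[0,0,0],0],[[0.926,0,0.18],[0,0,0],0],[[0.926,0,0.18],[0,0,0],0],[[0.926,0,0.18],[0,0,0],0]])

```text
time_s: 7.72
position: [0.4642, 0.2763, 0.2026]
tcp_rot: [[-0.254, 0.967, 0.0], [0.967, 0.254, 0.0], [-0.0, 0.0, -1.0]]
force: [0.8, 0.4, 1.3]
opening: 1.006
grasp_force: 0.0
```

Call:
move_arm(increments=[[[0,0,0],[0,0,0.0551],0],[[0,0,0],[0,0,0.0551],0],[[0,0,0],[0,0,0.0551],0],[[0,0,0],[0,0,0.0551],0],[[0,0,0],[0,0,0.0551],0],[[0,0,0],[0,0,0.0551],0],[[0,0,0],[0,0,0.0551],0],[[0,0,0],[0,0,0.0551],0],[[0,0,0],[0,0,0.0551],0],[[0,0,0],[0,0,0.0551],0],[[0,0,0],[0,0,0.0551],0],[[0,0,0],[0,0,0.0551],0],[[0,0,0],[0,0,0.0551],0],[[0,0,0],[0,0,0.0551],0],[[0,0,0],[0,0,0],0],[[0,0,0],[0,0,0],0]])

```text
time_s: 9.05
position: [0.4647, 0.275, 0.2027]
tcp_rot: [[0.977, 0.213, -0.0], [0.213, -0.977, -0.0], [-0.0, 0.0, -1.0]]
force: [-0.6, 1.0, -0.3]
opening: 0.998
grasp_force: 0.0
```

Run:
```python
from h import *
w=capture("wrist"); s=read_state(); print(np.round(w["eye"],4),np.round(s["position"],4),np.round(s["tcp_rot"],3).tolist(),np.round(s["joint_positions"],1))
import pickle; pickle.dump((w,s),open("w4.pkl","wb"))
k=np.array([.4638,.2745]);a=np.radians(12.2);ex=np.array([np.cos(a),np.sin(a)]);ey=np.array([-ex[1],ex[0]])
B=lambda x,y,z:[*(k+ex*x/1e3+ey*y/1e3),z/1e3]
im=cv2.resize(w["img"][:,:,::-1],None,fx=4,fy=4,interpolation=cv2.INTER_CUBIC)
for r,z,col in(((-13,13,-7,7),138,(0,255,255)),((-28,48,-28,28),62,(0,0,255)),((-12,41,-4.5,4.5),62,(255,0,0))):
    P=(proj(w,[B(r[0],r[2],z),B(r[1],r[2],z),B(r[1],r[3],z),B(r[0],r[3],z)])*4).astype(int);cv2.polylines(im,[P.reshape(-1,1,2)],True,col,1)
c=P.mean(0).astype(int);x0=max(0,c[0]-400);y0=max(0,c[1]-250);print(x0,y0,P.tolist())
cv2.imwrite("pics/w4.png",im[y0:y0+600,x0:x0+800])
```

```text
[0.5336 0.2899 0.365 ] [0.4647 0.275  0.2027] [[0.977, 0.213, -0.0], [0.213, -0.977, 0.0], [-0.0, -0.0, -1.0]] [18.8 25.2 95.6  0.  59.3 96.5]
882 436 [[1302, 807], [1304, 565], [1261, 565], [1262, 807]]
```

View pics/w4.png

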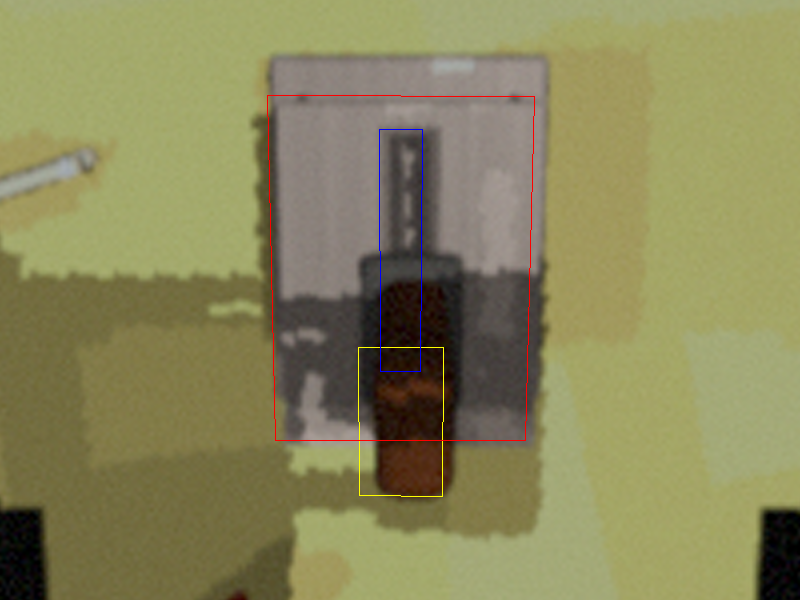

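The slot and handle are both off the finger mid-line by about 3 px (2.5 mm to tool +y); the x position and yaw fit. Descending and gripping.

Call:
move_arm(increments=[[[0,0.083,0.4],[0,0,0],0],[[0,0,0.8],[0,0,0],0],[[0,0,0.8],[0,0,0],0],[[0,0,0.8],[0,0,0],0],[[0,0,0.8],[0,0,0],0],[[0,0,0.4],[0,0,0],0],[[0,0,0],[0,0,0],0],[[0,0,0],[0,0,0],1],[[0,0,0],[0,0,0],1],[[0,0,0],[0,0,0],1],[[0,0,0],[0,0,0],1],[[0,0,0],[0,0,0],1],[[0,0,0],[0,0,0],1],[[0,0,0],[0,0,0],1],[[0,0,0],[0,0,0],1],[[0,0,0],[0,0,0],1]])

```text
time_s: 10.43
position: [0.4652, 0.2725, 0.0828]
tcp_rot: [[0.978, 0.21, 0.0], [0.21, -0.978, 0.0], [0.0, 0.0, -1.0]]
force: [0.1, -0.3, 0.3]
opening: 0.399
grasp_force: 0.0
```

Call:
move_arm(increments=[[[0,0,0],[0,0,0],1],[[0,0,0],[0,0,0],1],[[0,0,0],[0,0,0],1],[[0,0,0],[0,0,0],1],[[0,0,0],[0,0,0],1],[[0,0,0],[0,0,0],1]])

```text
time_s: 10.93
position: [0.4652, 0.2725, 0.0827]
tcp_rot: [[0.978, 0.21, -0.0], [0.21, -0.978, -0.0], [-0.0, -0.0, -1.0]]
force: [0.3, 0.4, -1.3]
opening: 0.159
grasp_force: 30.0
```

Call:
move_arm(increments=[[[0,0,-0.4],[0,0,0],1],[[0,0,-0.7],[0,0,0],1],[[0,0,-0.7],[0,0,0],1],[[0,0,-0.7],[0,0,0],1],[[0,0,-0.41],[0,0,0.0083],1],[[-0.19,0.82,0],[0,0,0],1],[[-0.19,0.82,0],[0,0,0],1],[[-0.19,0.82,0],[0,0,0],1],[[-0.19,0.82,0],[0,0,0],1],[[-0.19,0.82,0],[0,0,0],1],[[-0.19,0.82,0],[0,0,0],1],[[-0.19,0.82,0],[0,0,0],1],[[-0.19,0.82,0],[0,0,0],1],[[0,0,0.62],[0,0,0],1],[[0,0,0.62],[0,0,0],1],[[0,0,0],[0,0,0],1],[[0,0,0],[0,0,0],1]])

```text
time_s: 12.35
position: [0.4575, 0.0706, 0.1323]
tcp_rot: [[0.981, 0.193, -0.003], [0.193, -0.981, 0.0], [-0.003, -0.001, -1.0]]
force: [-0.2, 0.6, -0.9]
opening: 0.158
grasp_force: 30.0
```

Run:
```python
from h import *
w=capture("wrist"); s=read_state(); print(np.round(w["eye"],4),np.round(s["position"],4),np.round(s["tcp_rot"],3).tolist())
import pickle; pickle.dump((w,s),open("w5.pkl","wb"))
for l in ["pin_collar","pin_tip","fork_mouth","pin_hole","spring_pin"]: print(l,[(np.round(a,1).tolist(),c) for a,c in pp(w,l)])
p=np.array(s["position"]);T=np.array(s["tcp_rot"])
K=lambda x,y,z: p+T@(np.array([x,-y,20.7-z])/1e3)
print(proj(w,[K(37.5,-2,-45),K(37.5,2,-45),K(37.5,-2,-28),K(37.5,2,-28),K(24,0,-40)]).round(1).tolist())
save(w,"w5.png",(220,40,420,190),4)
```

```text
[0.5271 0.084  0.2943] [0.4583 0.0707 0.1329] [[0.981, 0.193, -0.001], [0.193, -0.981, 0.0], [-0.001, -0.0, -1.0]]
pin_collar [([328.6, 98.6], 0.79)]
pin_tip [([306.0, 98.6], 0.84)]
fork_mouth []
pin_hole [([314.0, 97.7], 0.94)]
spring_pin [([354.3, 96.7], 0.6)]
[[323.5, 155.8], [317.3, 155.8], [323.7, 159.9], [317.0, 159.9], [320.4, 178.1]]
```

View pics/w5.png

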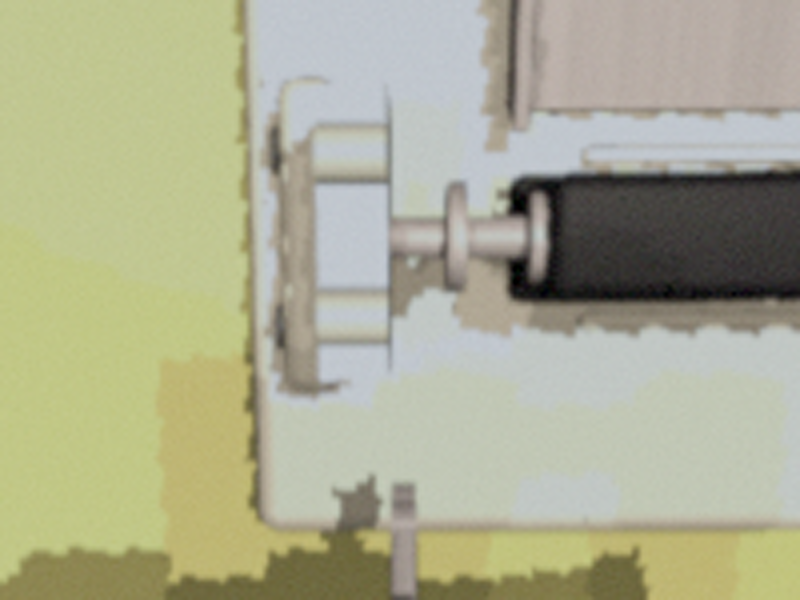

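Run:
```python
from h import *
import pickle; w,s=pickle.load(open("w5.pkl","rb"))
p=np.array(s["position"]);T=np.array(s["tcp_rot"])
f=lambda x,y:(x/4+220,y/4+40)
for n,px,z in(("pin",f(415,236),.072),("collar outer",f(444,236),.072),("collar top",f(455,236),.080),("cheek in",f(390,236),.086),("horn f",f(350,292),.090),("notch r",f(350,182),.086),("forktip",f(403,486),.084),("forkL",f(391.5,500),.084),("forkR",f(414.5,500),.084)):
    print(n,(T.T@(plane(w,px,z)-p)*1e3).round(1))
```

```text
pin [72.4  2.1 60.9]
collar outer [72.3  6.4 60.9]
collar top [72.3  7.8 52.9]
cheek in [72.2 -1.6 46.9]
horn f [64.7 -7.1 42.9]
notch r [79.4 -7.1 46.9]
forktip [36.5  0.2 48.9]
forkL [34.4 -1.5 48.9]
forkR [34.4  1.9 48.9]
```

Call:
move_arm(increments=[[[0,0.073,0],[0,0,0],1],[[0.2,0,0],[0,0,0],1],[[0.2,0,0],[0,0,0],1],[[0.2,0,0],[0,0,0],1],[[0.2,0,0],[0,0,0],1],[[0.2,0,0],[0,0,0],1],[[0,0,0],[0,0,0],1],[[0,0,0],[0,0,0],1]])

```text
time_s: 13.32
position: [0.4886, 0.0743, 0.1327]
tcp_rot: [[0.981, 0.193, -0.0], [0.193, -0.981, -0.0], [-0.0, 0.0, -1.0]]
force: [0.8, -0.3, -0.4]
opening: 0.158
grasp_force: 30.0
```

Run:
```python
from h import *
w=capture("wrist"); s=read_state(); print(np.round(s["position"],4),np.round(s["force"],1))
save(w,"w6.png",(220,90,420,240),4)
import pickle; pickle.dump((w,s),open("w6.pkl","wb"))
```

```text
[0.4881 0.0743 0.1327] [ 0.1 -0.2 -0.6]
```

View pics/w6.png

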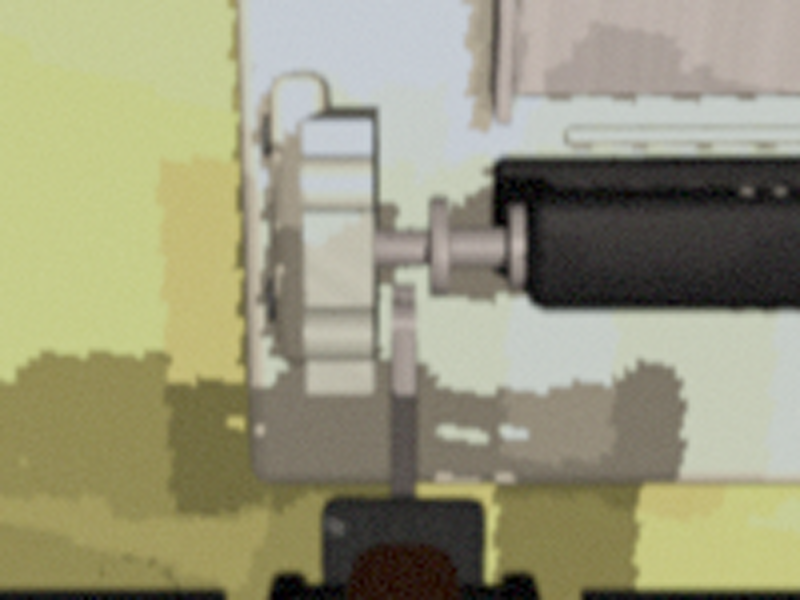

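Call:
move_arm(increments=[[[0.204,0,0],[0,0,0],1],[[0.204,0,0],[0,0,0],1],[[0.204,0,0],[0,0,0],1],[[0,0,0],[0,0,0],1],[[0,0.04,0],[0,0,0],1],[[0,0.04,0],[0,0,0],1],[[0,0.04,0],[0,0,0],1],[[0,0,0],[0,0,0],1],[[0,0,0],[0,0,0],1]])

```text
time_s: 14.12
position: [0.5064, 0.0745, 0.1328]
tcp_rot: [[0.981, 0.193, -0.001], [0.193, -0.981, 0.001], [-0.001, -0.001, -1.0]]
force: [-0.7, 2.7, -1.5]
opening: 0.161
grasp_force: 30.0
```

Call:
move_arm(increments=[[[0,0.04,0],[0,0,0],1],[[0,0.04,0],[0,0,0],1],[[0,0.04,0],[0,0,0],1],[[0,0,0],[0,0,0],1],[[0,0,0],[0,0,0],1]])

```text
time_s: 14.53
position: [0.5068, 0.0723, 0.1328]
tcp_rot: [[0.981, 0.192, -0.002], [0.192, -0.981, 0.003], [-0.001, -0.003, -1.0]]
force: [-1.4, 6.0, -0.4]
opening: 0.162
grasp_force: 30.0
```

Run:
```python
from h import *
s=read_state(); print(np.round(s["position"],4),np.round(s["force"],1),np.round(s["moment"],2))
w=capture("wrist")
for l in ["pin_collar","pin_tip","spring_pin"]: print(l,[(np.round(a,1).tolist(),c) for a,c in pp(w,l)])
```

```text
[0.5068 0.0723 0.1328] [-1.4  6.  -0.4] [1.56 0.3  0.19]
pin_collar [([319.3, 178.9], 0.62)]
pin_tip [([298.5, 177.4], 0.86), ([80.2, 193.2], 0.72)]
spring_pin [([341.8, 179.3], 0.9)]
```

Call:
move_arm(increments=[[[0,0.04,0],[0,0,0],1],[[0,0.04,0],[0,0,0],1],[[0,0.04,0],[0,0,0],1],[[0,0.04,0],[0,0,0],1],[[0,0,0],[0,0,0],1],[[0,0,0],[0,0,0],1]])

```text
time_s: 15.23
position: [0.5075, 0.0683, 0.1327]
tcp_rot: [[0.982, 0.191, -0.002], [0.191, -0.981, 0.004], [-0.001, -0.005, -1.0]]
force: [-1.7, 8.4, 0.6]
opening: 0.159
grasp_force: 30.0
```

```bash
cat > chk.py <<'E'
from h import *
s=read_state(); print(np.round(s["position"],4),np.round(s["force"],1),np.round(s["moment"],2))
w=capture("wrist"); p=np.array(s["position"]);T=np.array(s["tcp_rot"])
import sys
z=float(sys.argv[1]) if len(sys.argv)>1 else .072
for l in ["pin_collar","pin_tip","spring_pin","pin_hole","fork_mouth"]: print(l,[(np.round(a,1).tolist(),(T.T@(plane(w,a,z)-p)*1e3).round(1).tolist(),c) for a,c in pp(w,l,2)])
cv2.imwrite("pics/last.png",w["img"][:,:,::-1])
# column profile along row of pin
E
python3 chk.py
```

```text
[0.5075 0.0683 0.1327] [-1.7  8.4  0.6] [2.03 0.32 0.17]
pin_collar [([322.7, 179.7], [23.8, 1.5, 60.7], 0.62)]
pin_tip [([86.6, 3.9], [123.7, -130.5, 61.2], 0.68), ([298.8, 178.4], [24.6, -13.8, 60.8], 0.6)]
spring_pin [([339.1, 180.3], [23.4, 12.0, 60.7], 0.86), ([302.9, 178.6], [24.5, -11.1, 60.8], 0.42)]
pin_hole [([296.1, 178.2], [24.7, -15.5, 60.8], 0.84)]
fork_mouth [([317.5, 185.3], [20.1, -1.8, 60.7], 0.68)]
```

Call:
move_arm(increments=[[[0,0.035,0],[0,0,0],1],[[0,0.035,0],[0,0,0],1],[[0,0,0],[0,0,0],1],[[0,0,0],[0,0,0],1],[[0,0,0],[0,0,0],1]])

```text
time_s: 15.95
position: [0.5077, 0.0665, 0.1328]
tcp_rot: [[0.982, 0.191, -0.002], [0.191, -0.982, 0.005], [-0.001, -0.005, -1.0]]
force: [-1.6, 9.8, 0.2]
opening: 0.159
grasp_force: 30.0
```

```bash
python3 chk.py; python3 chk.py | head -1
```

```text
[0.5077 0.0665 0.1328] [-1.6  9.8  0.2] [2.23 0.32 0.29]
pin_collar [([322.4, 179.6], [23.8, 1.3, 60.7], 0.71)]
pin_tip [([299.6, 179.2], [24.1, -13.3, 60.8], 0.59)]
spring_pin [([341.4, 179.0], [24.2, 13.5, 60.7], 0.74)]
pin_hole [([296.4, 176.8], [25.6, -15.3, 60.8], 0.69)]
fork_mouth [([294.2, 177.6], [25.1, -16.7, 60.8], 0.7), ([317.1, 183.7], [21.1, -2.1, 60.7], 0.56)]
[0.5077 0.0666 0.1327] [-0.6 10.   0.5] [2.2  0.34 0.25]
```

Call:
move_arm(increments=[[[0,0,-0.067],[0,0,0],1],[[0,0,-0.067],[0,0,0],1],[[0,0,-0.067],[0,0,0],1],[[0,0,-0.067],[0,0,0],1],[[0,0,0],[0,0,0],1]])

```text
time_s: 16.97
position: [0.5068, 0.0666, 0.1405]
tcp_rot: [[0.981, 0.192, -0.004], [0.192, -0.981, 0.005], [-0.003, -0.006, -1.0]]
force: [-1.5, 9.3, -2.9]
opening: 0.158
grasp_force: 30.0
```

```bash
python3 chk.py .078
```

```text
[0.5068 0.0666 0.1405] [-1.5  9.3 -2.9] [2.16 0.52 0.21]
pin_collar [([323.1, 179.1], [23.8, 1.8, 62.4], 0.81)]
pin_tip [([299.1, 181.2], [22.4, -13.7, 62.5], 0.6), ([396.7, 165.3], [32.8, 48.6, 62.1], 0.32)]
spring_pin [([344.3, 180.6], [22.8, 15.5, 62.3], 0.79)]
pin_hole [([297.6, 174.6], [26.7, -14.6, 62.5], 0.68)]
fork_mouth [([317.7, 185.3], [19.7, -1.7, 62.5], 0.97)]
```

Call:
move_arm(increments=[[[0,0,-0.072],[0,0,0],1],[[0,0,-0.072],[0,0,0],1],[[0,0,-0.072],[0,0,0],1],[[0,0,-0.072],[0,0,0],1],[[0,0,-0.072],[0,0,0],1],[[0,0,-0.072],[0,0,0],1],[[0,0,0],[0,0,0],1],[[0,0,0],[0,0,0],1]])

```text
time_s: 17.93
position: [0.5066, 0.0666, 0.1532]
tcp_rot: [[0.981, 0.192, -0.005], [0.192, -0.981, 0.005], [-0.004, -0.006, -1.0]]
force: [-1.5, 8.1, -2.3]
opening: 0.157
grasp_force: 30.0
```

```bash
python3 chk.py .091
python3 - <<'E'
from h import *
s=capture("side"); 
for l in ["pin_tip","pin_collar","pin_hole","spring_pin"]: print(l,[(np.round(a,1).tolist(),c) for a,c in pp(s,l,2)])
q=[.5437,.0138,np.radians(11.1)]
def W(m):
    c,s=np.cos(q[2]),np.sin(q[2]);P=np.array(m)/1e3; return [q[0]+c*P[0]-s*P[1],q[1]+s*P[0]+c*P[1],P[2]]
print(proj(s,[W(m) for m in((0,74.5,72),(0,74.5,91),(0,76.5,72))]).round(1).tolist())
E
```

```text
[0.5066 0.0666 0.1532] [-1.5  8.1 -2.3] [2.12 0.63 0.26]
pin_collar [([322.8, 181.1], [22.6, 1.6, 62.1], 0.92)]
pin_tip [([298.5, 180.9], [22.7, -14.1, 62.2], 0.6), ([322.2, 179.6], [23.5, 1.2, 62.1], 0.5)]
spring_pin [([346.6, 177.6], [24.9, 16.9, 62.0], 0.74)]
pin_hole [([297.7, 171.9], [28.6, -14.5, 62.2], 0.73)]
fork_mouth [([315.2, 183.3], [21.1, -3.3, 62.2], 0.88)]
pin_tip [([361.6, 218.9], 0.74), ([317.0, 186.2], 0.66)]
pin_collar [([173.5, 214.2], 0.42), ([302.9, 268.8], 0.42)]
pin_hole [([326.8, 199.3], 0.61)]
spring_pin [([177.7, 208.2], 0.39)]
[[325.4, 196.0], [325.4, 190.3], [324.9, 195.7]]
```

Call:
move_arm(increments=[[[0.05,0,0],[0,0,0],1],[[0,-0.07,0],[0,0,0],1],[[0,-0.07,0],[0,0,0],1],[[0,-0.07,0],[0,0,0],1],[[0,-0.07,0],[0,0,0],1],[[0,-0.07,0],[0,0,0],1],[[0,-0.07,0],[0,0,0],1],[[0,0,0],[0,0,0],1],[[0,0,0],[0,0,0],1]])

```text
time_s: 19.23
position: [0.5082, 0.0764, 0.1539]
tcp_rot: [[0.981, 0.193, 0.0], [0.193, -0.981, -0.0], [0.0, 0.0, -1.0]]
force: [-0.4, 0.2, -3.9]
opening: 0.162
grasp_force: 30.0
```

```bash
python3 chk.py .091
```

```text
[0.5082 0.0764 0.1539] [-0.4  0.2 -3.9] [0.04 0.2  0.02]
pin_collar [([326.3, 179.9], [23.2, 3.8, 62.9], 0.97)]
pin_tip [([301.9, 179.1], [23.7, -11.9, 62.9], 0.57), ([347.5, 177.3], [24.9, 17.5, 62.9], 0.55)]
spring_pin [([345.2, 179.7], [23.3, 16.1, 62.9], 0.97)]
pin_hole [([310.7, 177.9], [24.5, -6.2, 62.9], 0.9)]
fork_mouth [([317.8, 184.9], [19.9, -1.6, 62.9], 0.91)]
```

Call:
move_arm(increments=[[[0,0,0.05],[0,0,0],1],[[0,0,0.05],[0,0,0],1],[[0,-0.02,0.05],[0,0,0],1],[[0,0,0],[0,0,0],1],[[0,0,0],[0,0,0],1]])

```text
time_s: 19.95
position: [0.5081, 0.0772, 0.1494]
tcp_rot: [[0.981, 0.193, 0.0], [0.193, -0.981, -0.0], [0.0, 0.0, -1.0]]
force: [-0.3, 0.4, -2.0]
opening: 0.159
grasp_force: 30.0
```

```bash
python3 chk.py .0885
```

```text
[0.5081 0.0772 0.1494] [-0.3  0.4 -2. ] [ 0.    0.13 -0.02]
pin_collar [([329.2, 179.7], [23.7, 5.7, 60.9], 0.97), ([98.2, 192.6], [15.2, -142.4, 60.9], 0.33)]
pin_tip [([307.1, 179.9], [23.6, -8.5, 60.9], 0.75), ([403.5, 165.7], [32.7, 52.7, 60.9], 0.58)]
spring_pin [([349.1, 180.0], [23.5, 18.4, 60.9], 0.64)]
pin_hole [([313.8, 179.8], [23.7, -4.2, 60.9], 0.6)]
fork_mouth [([317.2, 187.5], [18.6, -2.0, 60.9], 0.94)]
```

Call:
move_arm(increments=[[[0,0,0.035],[0,0,0],1],[[0,0,0],[0,0,0],1],[[0,0,0],[0,0,0],1]])

```text
time_s: 20.5
position: [0.5078, 0.0772, 0.1482]
tcp_rot: [[0.981, 0.193, -0.0], [0.193, -0.981, 0.0], [-0.0, -0.0, -1.0]]
force: [0.2, 0.7, -0.6]
opening: 0.162
grasp_force: 30.0
```

```bash
python3 chk.py .0885; python3 chk.py .0885|head -1
```

```text
[0.5078 0.0772 0.1482] [ 0.2  0.7 -0.6] [-0.07  0.15  0.01]
pin_collar [([330.9, 180.0], [23.8, 6.7, 59.7], 0.72)]
pin_tip [([308.1, 178.3], [24.9, -7.8, 59.7], 0.56), ([320.4, 242.2], [-18.6, 0.0, 59.7], 0.39)]
spring_pin [([348.3, 178.4], [24.8, 17.8, 59.7], 0.89), ([402.7, 159.6], [36.8, 51.6, 59.7], 0.68)]
pin_hole [([310.8, 178.5], [24.8, -6.1, 59.7], 0.95)]
fork_mouth [([316.9, 188.1], [18.5, -2.2, 59.7], 0.73), ([110.3, 11.6], [119.7, -117.3, 59.7], 0.38)]
[0.508  0.0772 0.1483] [-0.4  0.3 -1.7] [-0.07  0.21 -0.06]
```

Call:
move_arm(increments=[[[-0.1,0,0],[0,0,0],1],[[-0.15,0,0],[0,0,0],1],[[-0.2,0,0],[0,0,0],1],[[-0.25,0,0],[0,0,0],1],[[-0.3,0,0],[0,0,0],1],[[-0.3,0,0],[0,0,0],1],[[-0.3,0,0],[0,0,0],1],[[-0.2,0,0],[0,0,0],1],[[0,0,0],[0,0,0],1],[[0,0,0],[0,0,0],1]])

```text
time_s: 21.93
position: [0.4548, 0.0667, 0.1485]
tcp_rot: [[0.981, 0.193, 0.001], [0.193, -0.981, -0.0], [0.001, 0.0, -1.0]]
force: [-0.2, -0.0, -1.2]
opening: 0.161
grasp_force: 30.0
```

```bash
python3 chk.py .0885
python3 - <<'E'
from h import *
w=cv2.imread("pics/last.png"); g=cv2.cvtColor(w,cv2.COLOR_BGR2GRAY)
# coarse ascii around the pin: rows 80..125, cols 285..370
for r in range(84,124,2): print(r,' '.join(f"{int(g[r:r+2,c:c+2].mean()):3d}" for c in range(290,366,3)))
E
```

```text
[0.4548 0.0667 0.1485] [-0.2 -0.  -1.2] [-0.04  0.11 -0.01]
pin_collar []
pin_tip [([302.7, 91.2], [77.8, -10.5, 60.0], 0.95), ([329.4, 92.4], [77.1, 5.5, 60.0], 0.68)]
spring_pin [([348.9, 89.4], [78.8, 17.1, 60.0], 0.71)]
pin_hole [([311.1, 93.4], [76.6, -5.5, 60.0], 0.77)]
fork_mouth [([319.3, 184.7], [20.7, -0.7, 60.0], 0.61), ([19.2, 260.0], [-30.8, -200.7, 59.9], 0.52)]
84 160 159 198 198 197 183 180 134 179 186 185 186 184  95 147 172  47  38  35  30  61 160  87  33  53  56
86 160 158 199 198 190 157 158 153 156 157 155 153 146 111 149 179 135 144 136 124 117 162  95  29  53  55
88 163 163 199 198 180 175 180 180 181 179 177 175 173 145 150 186 163 175 174 173 166 170 112  34  50  54
90 163 164 197 199 180 181 188 189 190 191 190 192 191 170 150 193 180 190 191 190 185 177 120  30  53  52
92 163 161 198 198 181 158 166 167 169 171 172 174 177 163 152 188 158 174 175 175 165 168 100  33  50  54
94 164 157 198 199 191 125 127 126 126 132 136 138 141 124 148 178 132 142 142 143 125 164  71  33  49  52
96 162 157 197 198 199 187 186 134 127 152 172 173 171  78 141 165  58  58  63 
[... 730 characters left out ...]
 167 169 169 166 167 167 167 166 166 154 136 136 131
112 160 157 197 198 199 197 199 140 133 175 198 198 194 167 168 169 168 169 168 167 166 168 151 128 129 131
114 159 155 194 195 195 195 197 138 132 189 197 198 199 191 173 167 168 167 168 167 168 168 135 135 132 132
116 160 163 177 177 177 176 178 126 160 196 198 198 197 198 180 170 168 168 173 175 170 168 138 171 144 131
118 159 162 154 156 156 157 156 120 193 197 198 198 198 198 194 193 187 180 189 195 192 186 178 193 189 186
120 159 160 191 191 192 193 193 151 195 198 198 198 198 199 199 198 198 198 198 199 199 197 197 198 198 198
122 158 164 197 198 199 199 199 158 196 198 199 199 198 198 199 198 199 199 199 199 199 197 198 198 197 198
```

Call:
move_arm(increments=[[[0,0,-0.55],[0,0,-0.0081],1],[[0.208,-0.833,0],[0,0,0],1],[[0.208,-0.833,0],[0,0,0],1],[[0.208,-0.833,0],[0,0,0],1],[[0.208,-0.833,0],[0,0,0],1],[[0.208,-0.833,0],[0,0,0],1],[[0.208,-0.833,0],[0,0,0],1],[[0.208,-0.833,0],[0,0,0],1],[[0.208,-0.833,0],[0,0,0],1],[[0,0,0],[0,0,0],1],[[0,0,0],[0,0,0],1]])

```text
time_s: 23.15
position: [0.4617, 0.2739, 0.1645]
tcp_rot: [[0.977, 0.212, 0.0], [0.212, -0.977, -0.0], [-0.0, 0.0, -1.0]]
force: [0.1, -0.3, -1.1]
opening: 0.161
grasp_force: 30.0
```

Run:
```python
from h import *
import pickle
w5,_=pickle.load(open("w5.pkl","rb")); w4,s4=pickle.load(open("w4.pkl","rb"))
w=capture("wrist");s=read_state();print(np.round(s["position"],4),np.round(s["tcp_rot"],4).tolist())
pickle.dump((w,s),open("w7.pkl","wb"))
G=lambda i:cv2.cvtColor(i,cv2.COLOR_RGB2GRAY).astype(np.float32)
a,b=G(w5["img"]),G(w["img"]); old=G(cv2.cvtColor(cv2.imread("pics/last.png"),cv2.COLOR_BGR2RGB))
# template: bolster+fork region of w5
for nm,(r0,r1,c0,c1) in {"fork":(158,212,312,330),"bolster":(208,236,296,345)}.items():
    t=a[r0:r1,c0:c1]
    for n,i in (("last",old),("now",b)):
        m=cv2.matchTemplate(i[r0-8:r1+8,c0-8:c1+8],t,cv2.TM_CCOEFF_NORMED); _,v,_,l=cv2.minMaxLoc(m); print(nm,n,round(v,3),l[0]-8,l[1]-8)
# stand slot: dark profile rows in view
for n,i in (("w5",a),("last",old),("now",b)):
    for r in (162,175,190,205): print(n,r,i[r,308:334].astype(int).tolist())
```

```text
[0.4614 0.2728 0.1645] [[0.9775, 0.2109, -0.0008], [0.2109, -0.9775, -0.0008], [-0.001, 0.0006, -1.0]]
fork last 0.896 0 -1
fork now 0.659 6 4
bolster last 0.934 0 0
bolster now 0.904 0 0
w5 162 [164, 129, 111, 114, 115, 143, 187, 198, 195, 181, 148, 128, 126, 127, 128, 151, 186, 197, 194, 196, 197, 194, 194, 196, 194, 195]
w5 175 [103, 112, 124, 155, 174, 179, 178, 178, 175, 158, 137, 145, 154, 153, 156, 146, 160, 176, 177, 178, 179, 178, 178, 179, 179, 178]
w5 190 [103, 100, 103, 102, 102, 101, 103, 103, 100, 86, 79, 78, 80, 78, 83, 85, 86, 103, 102, 100, 102, 101, 101, 97, 100, 99]
w5 205 [106, 103, 98, 101, 102, 101, 103, 102, 101, 97, 80, 80, 80, 84, 81, 99, 147, 170, 175, 173, 157, 151, 154, 151, 149, 159]
last 162 [105, 109, 138, 181, 189, 191, 188, 189, 187, 178, 139, 122, 126, 130, 130, 148, 182, 188, 188, 187, 187, 188, 188, 187, 187, 189]
last 175 [179, 178, 180, 180, 175, 158, 159, 172, 172, 158, 140, 148, 151, 156, 155, 149, 160, 176, 178, 179, 179, 178, 178, 178, 177, 179]
last 190 [103, 98, 99, 102, 99, 101, 103, 105, 101, 86, 89, 88, 105, 125, 126, 92, 89, 102, 111, 116, 114, 117, 116, 115, 101, 100]
last 205 [103, 102, 103, 104, 99, 104, 102, 105, 98, 91, 82, 79, 85, 81, 81, 102, 153, 176, 178, 178, 178, 180, 179, 178, 177, 179]
now 162 [136, 100, 81, 86, 79, 78, 67, 81, 99, 98, 107, 118, 118, 117, 118, 113, 92, 79, 72, 80, 97, 100, 101, 142, 155, 157]
now 175 [75, 79, 78, 82, 77, 77, 69, 69, 88, 96, 122, 140, 144, 147, 148, 133, 94, 78, 80, 78, 95, 102, 110, 142, 155, 156]
now 190 [78, 78, 79, 77, 82, 77, 70, 69, 67, 70, 72, 77, 79, 77, 74, 70, 76, 75, 81, 75, 67, 64, 72, 79, 78, 75]
now 205 [75, 76, 79, 79, 82, 79, 68, 71, 68, 73, 74, 74, 74, 73, 76, 72, 73, 77, 73, 74, 68, 65, 67, 78, 82, 76]
```

Call:
move_arm(increments=[[[0.117,0.03,0],[0,0,0],1],[[0,0,0],[0,0,0],1],[[0,0,0],[0,0,0],1]])

```text
time_s: 23.45
position: [0.466, 0.2716, 0.1648]
tcp_rot: [[0.978, 0.208, 0.0], [0.208, -0.978, -0.0], [-0.0, 0.0, -1.0]]
force: [0.5, 0.1, -0.8]
opening: 0.158
grasp_force: 30.0
```

Run:
```python
from h import *
import pickle
w=capture("wrist");P=[read_state()]
for _ in range(4): capture("wrist"); P.append(read_state())
m=np.mean([s["position"] for s in P],0);T=np.array(P[0]["tcp_rot"]);print(m.round(4),np.ptp([s["position"] for s in P],0).round(4),"to go tool",(T.T@(np.array([.4652,.2725,.0827])-m)/.03).round(3))
g=cv2.cvtColor(w["img"],cv2.COLOR_RGB2GRAY)
for r in range(100,180,6): print(r,' '.join(f"{int(v):3d}" for v in g[r,296:346:2]))
```

```text
[0.4656 0.2719 0.1648] [0.0002 0.0005 0.    ] to go tool [-0.01  -0.022  2.738]
100 183 183 181 182 182 184 185 183 184 184 185 185 182 182 182 180 184 184 181 181 182 182 184 185 182
106 182 181 182 182 182 182 182 182 181 182 180 183 180 182 184 182 182 185 183 183 182 184 182 182 183
112 182 181 183 182 183 185 183 181 183 182 184 182 180 180 182 184 183 182 183 183 184 182 183 182 183
118 182 181 182 182 182 181 183 181 183 182 182 181 181 182 181 183 182 184 182 183 182 184 185 184 183
124 178 180 177 179 174 179 175 164 164 165 163 163 165 164 168 167 168 169 169 173 169 168 166 162 167
130 154 155 152 160 169 169 167 155 161 166 169 169 165 160 163 172 164 162 160 161 160 164 164 167 173
136 154 154 152 150 157 155 152 154 157 156 158 159 161 159 160 163 164 161 159 161 160 165 163 162 166
142 178 174 166 171 175 179 176 178 174 150 154 159 156 157 153 158 158 161 160 159 162 158 158 160 160
148 156 153 152 151 155 155 153 127 114 108 100 101 101  92 102 122 158 159 157 159 161 156 157 161 158
154 155 153 151 150 153 155 152 130 128  89  82  78  78  78 100 121 157 155 155 156 158 156 156 157 158
160 153 152 151 152 153 155 148  64  75  75  79  75  80  79 100 121 155 156 156 156 162 154 157 157 157
166 155 154 151 148 144  75  77  70 105  80  81 107 116 114 108 113 157 155 153 152 160 153 155 156 153
172 154 152 149 148 152 125  77  67  99  93  87 142 148 148 123 120 155 153 152 155 154 151 153 156 151
178 151 150 149 149 143  81  81  68  72  82  75 120 144 147 102 115 154 154 153 149 155 153 153 154 151
```

Call:
move_arm(increments=[[[-0.005,-0.035,0],[0,0,0],1],[[0,0,0.3],[0,0,0],1],[[0,0,0.3],[0,0,0],1],[[0,0,0.25],[0,0,0],1],[[0,0,0.25],[0,0,0],1],[[0,0,0.25],[0,0,0],1],[[0,0,0],[0,0,0],1]])

```text
time_s: 24.28
position: [0.4638, 0.2731, 0.1222]
tcp_rot: [[0.978, 0.209, -0.004], [0.209, -0.978, -0.001], [-0.004, 0.001, -1.0]]
force: [-0.0, 0.1, -1.8]
opening: 0.16
grasp_force: 30.0
```

Call:
move_arm(increments=[[[0,0,0.3],[0,0,0],1],[[0,0,0.3],[0,0,0],1],[[0,0,0.3],[0,0,0],1],[[0,0,0.25],[0,0,0],1],[[0,0,0.1],[0,0,0],1],[[0,0,0.05],[0,0,0],1],[[0,0,0],[0,0,0],1],[[0,0,0],[0,0,0],1]])

```text
time_s: 24.95
position: [0.4654, 0.2737, 0.0854]
tcp_rot: [[0.978, 0.209, 0.0], [0.209, -0.978, 0.0], [0.0, -0.0, -1.0]]
force: [-0.7, -0.3, -1.0]
opening: 0.159
grasp_force: 30.0
```

Call:
move_arm(increments=[[[0,0.025,0.04],[0,0,0],1],[[0,0,0.04],[0,0,0],1],[[0,0,0.01],[0,0,0],1],[[0,0,0],[0,0,0],1]])

```text
time_s: 25.28
position: [0.4654, 0.2728, 0.0827]
tcp_rot: [[0.978, 0.209, 0.0], [0.209, -0.978, 0.0], [0.0, -0.0, -1.0]]
force: [-0.2, -0.1, -0.2]
opening: 0.161
grasp_force: 30.0
```

Call:
move_arm(increments=[[[0,0,0],[0,0,0],0.4],[[0,0,0],[0,0,0],0.4],[[0,0,0],[0,0,0],0.4],[[0,0,0],[0,0,0],0.4],[[0,0,0],[0,0,0],0.4],[[0,0,-0.2],[0,0,0],0.4],[[0,0,-0.6],[0,0,0],0.4],[[0,0,-0.8],[0,0,0],0.4],[[0,0,-0.8],[0,0,0],0.4],[[0,0,-0.8],[0,0,0],0.4],[[0,0,-0.7],[0,0,0],0.4]])

```text
time_s: 26.2
position: [0.4654, 0.2729, 0.2016]
tcp_rot: [[0.978, 0.209, 0.001], [0.209, -0.978, 0.0], [0.001, -0.0, -1.0]]
force: [0.3, 0.6, -0.4]
opening: 0.602
grasp_force: 0.0
```

Run:
```python
from h import *
import pickle
s=read_state();print(np.round(s["position"],4),s["opening"])
w=capture("wrist"); w4,_=pickle.load(open("w4.pkl","rb"))
k=np.array([.4652,.2726]);a=np.radians(12.1);ex=np.array([np.cos(a),np.sin(a)]);ey=np.array([-ex[1],ex[0]])
print(proj(w,[[*k,.062],[*k,.138]]).round(1).tolist(),proj(w4,[[*k,.062],[*k,.138]]).round(1).tolist())
for c in (w,w4): print([(x.round(1).tolist(),q) for x,q in pp(c,"key",2)] if c is w else '')
G=lambda i:cv2.cvtColor(i,cv2.COLOR_RGB2GRAY); t=G(w4["img"])[168:225,308:340]
m=cv2.matchTemplate(G(w["img"])[150:245,290:360],t,cv2.TM_CCOEFF_NORMED);print(cv2.minMaxLoc(m)[1],np.array(cv2.minMaxLoc(m)[3])+[290-308,150-168])
```

```text
[0.4654 0.2729 0.2016] 0.6016114877535823
[[320.7, 188.3], [320.8, 214.3]] [[323.1, 187.6], [324.0, 213.3]]
[([320.3, 190.0], 0.67), ([188.8, 166.9], 0.6)]

0.9298778176307678 [-3  1]
```

Call:
move_arm(increments=[[[0.073,0.914,0],[0,0,0],0.4],[[0.073,0.914,0],[0,0,0],0.4],[[0.073,0.914,0],[0,0,0],0.4],[[0.073,0.914,0],[0,0,0],0.4],[[0.073,0.914,0],[0,0,0],0.4],[[0.073,0.914,0],[0,0,0],0.4],[[0.073,0.914,0],[0,0,0],0.4],[[0.073,0.914,0],[0,0,0],0.4],[[0.073,0.914,0],[0,0,0],0.4],[[0.073,0.914,0],[0,0,0],0.4]])

```text
time_s: 27.13
position: [0.5437, 0.0081, 0.1988]
tcp_rot: [[0.978, 0.209, -0.002], [0.209, -0.978, 0.0], [-0.002, -0.001, -1.0]]
force: [1.7, 0.3, -0.5]
opening: 0.6
grasp_force: 0.0
```

Call:
move_arm(increments=[[[0,0,0.1],[0,0,-0.053],0.4],[[0,0,0.1],[0,0,-0.053],0.4],[[0,0,0.1],[0,0,-0.053],0.4],[[0,0,0.1],[0,0,-0.053],0.4],[[0,0,0.1],[0,0,-0.053],0.4],[[0,0,0.1],[0,0,-0.053],0.4],[[0,0,0.1],[0,0,-0.053],0.4],[[0,0,0.1],[0,0,-0.053],0.4],[[0,0,0.1],[0,0,-0.053],0.4],[[0,0,0.1],[0,0,-0.053],0.4],[[0,0,0],[0,0,-0.053],0.4],[[0,0,0],[0,0,-0.053],0.4],[[0,0,0],[0,0,-0.053],0.4],[[0,0,0],[0,0,-0.053],0.4],[[0,0,0],[0,0,0],0.4],[[0,0,0],[0,0,0],0.4]])

```text
time_s: 28.47
position: [0.5437, 0.0094, 0.169]
tcp_rot: [[-0.19, 0.982, -0.001], [0.982, 0.19, 0.0], [0.0, -0.001, -1.0]]
force: [-0.1, 0.3, 0.5]
opening: 0.6
grasp_force: 0.0
```

Run:
```python
from h import *
import pickle
w=capture("wrist");s=read_state();pickle.dump((w,s),open("w8.pkl","wb"))
print(np.round(s["position"],4),np.round(s["tcp_rot"],4).tolist(),np.round(s["joint_positions"],1))
print(np.round(w["eye"],4))
for l in ["carrier","pin_tip","pin_collar","far_hole","spring_pin"]: print(l,[(np.round(a,1).tolist(),c) for a,c in pp(w,l)])
q=[.5437,.0112,np.radians(11.1)]
def W(m):
    c,s=np.cos(q[2]),np.sin(q[2]);P=np.array(m)/1e3; return [q[0]+c*P[0]-s*P[1],q[1]+s*P[0]+c*P[1],P[2]]
def C(x,y,z,th=np.radians(7.25)):
    yy,zz=y+55,z-50; return W((x,-56.3+yy*np.cos(th)-zz*np.sin(th),72+yy*np.sin(th)+zz*np.cos(th)))
for n,P in(("bar left end",(-9,53,60)),("",(9,53,60)),("mid",(-9,0,60)),("",(9,0,60)),("collar",(0,67.5,50)),("tip",(0,83.5,50))): print(n,P,proj(w,[C(*P)])[0].round(1))
g=cv2.cvtColor(w["img"],cv2.COLOR_RGB2GRAY)
for r in range(60,250,7): print(r,' '.join(f"{int(v):3d}" for v in g[r,290:352:2]))
p=np.array(s["position"]);T=np.array(s["tcp_rot"]);print(proj(w,[p+T@[0,0,k] for k in(0,.05,.08)]).round(1).tolist())
```

```text
[0.5437 0.0094 0.1692] [[-0.1904, 0.9817, -0.001], [0.9817, 0.1904, 0.0002], [0.0004, -0.0009, -1.0]] [-10.8  28.1  96.9   0.   55.1 -21.8]
[0.5295 0.0791 0.3314]
carrier [([327.6, 180.5], 0.9)]
pin_tip [([327.3, 83.2], 0.78), ([320.9, 94.3], 0.15)]
pin_collar [([323.0, 110.4], 0.78)]
far_hole [([319.4, 269.3], 0.57)]
spring_pin [([321.4, 127.2], 0.94)]
bar left end (-9, 53, 60) [308.3 135.3]
 (9, 53, 60) [335.8 135.2]
mid (-9, 0, 60) [309.5 209.4]
 (9, 0, 60) [334.8 209.3]
collar (0, 67.5, 50) [322.  110.4]
tip (0, 83.5, 50) [322.  85.]
60 150 152 153 151 152 150 152 153 152 140 137 141 155 165 192 151 136 150 150 166 187 137 135 152 153 166 186 140 137 152 155
67 179 175 175 175 128  79  82  81  84 153 175 175 183 186 200 167 153 156 171 172 178 168 157 111  78 102 103  92 143 168 201
74 158 179 177 179 176 175 174 162 163 165 169 178 163 161 161 166 164 164 161 161 159 157 157 163 167 166 167 200 208 209 207
81 151 161 165 165 154 123 147 160 158 143 115 160 165 162 176 208 209 209 206 208 209 199 150 191 206 206 196 169 204 209 208
88 182 168 163 163 162 128 146 160 158 142 116 1
[... 2370 characters left out ...]
127 170 170
221 208 208 207 207 208 208 209 167 140 121 121  23  35  36  34  44  41  40  42  36  41  43  27 161 207 191 209 210 158 171 170
228 209 209 207 209 209 210 209 207 158 128 132  23  27  40  35  36  41  38  37  41  39  37  38 176 207 193 207 211 170 169 168
235 205 179 146 149 144 145 144 146 142 136 127  21  30  34  37  41  42  45  45  39  42  38  48 136 163 206 205 203 131 169 166
242 208 205 153 147 146 144 136 122 119 118 108  32  29  35  42  41  44  41  43  41  48  33  50 111 121 115 185 201 127  69  78
249 208 207 204 164 142  99  74  76  72  77  64  27  32  27  37  37  40  39  42  41  33  26  29  74  80  78 107 146 145 151 147
[[322.1, 253.6], [321.7, 221.2], [321.6, 207.7]]
```

Call:
move_arm(increments=[[[0,0.045,0.5],[0,0,0],0.4],[[0,0,0.7],[0,0,0],0.4],[[0,0,0.7],[0,0,0],0.4],[[0,0,0.07],[0,0.03,0],0.4],[[0,0,0],[0,0.03,0],0.4],[[-0.036,0,0.28],[0,0,0],0.4],[[-0.036,0,0.28],[0,0,0],0.4],[[-0.036,0,0.28],[0,0,0],0.4],[[-0.036,0,0.27],[0,0,0],0.4],[[0,0,0],[0,0,0],0.4],[[0,0,0],[0,0,0],0.4]])

```text
time_s: 29.68
position: [0.5448, 0.0102, 0.0762]
tcp_rot: [[-0.192, 0.981, -0.026], [0.973, 0.194, 0.123], [0.126, -0.002, -0.992]]
force: [0.7, 0.3, -0.1]
opening: 0.603
grasp_force: 0.0
```

Run:
```python
from h import *
w=capture("wrist");s=read_state()
print(np.round(s["position"],4),np.round(s["tcp_rot"],4).tolist(),np.round(s["force"],1))
g=cv2.cvtColor(w["img"],cv2.COLOR_RGB2GRAY)
for r in range(195,262,6): print(r,' '.join(f"{int(v):3d}" for v in g[r,256:388:3]))
```

```text
[0.5452 0.01   0.0767] [[-0.1922, 0.981, -0.0248], [0.9733, 0.1938, 0.1229], [0.1254, -0.0006, -0.9921]] [-0.6  0.1 -0.3]
195 132 134 134 131 136 132 135 135 135 134 135 141 169 146 163 162  19  26  19  23  15  23  19  21  12  26  13  28  21 110 141 170 166 142 124 124 123 125 125 126 124 128 123 122
201 132 134 132 135 134 134 134 134 133 134 133 136 160 137 164 153  18  25  21  24  23  33  27  26  32  28  22  18  14 131 143 170 168 126 121 122 123 123 125 120 122 122 125 130
207 134 130 131 134 133 134 133 135 135 133 133 134 166 140 165 162  15  11  26  15  21  26  18  19  19  30  16  21  21 149 137 167 169 142 122 120 122 121 124 120 122 121 122 120
213 136 134 132 133 132 131 134 133 134 132 131 142 167 151 166 162  18  11  24  27  17  24  31  14   8  30  22  24  19 158 149 168 165 143 122 121 119 122 121 124 124 116 119 121
219 134 134 134 132 136 134 132 134 128 134 163 168 167 143 165 117  21  25  32  18  21  41  23  24  24  23  16  27  14 123 149 166 168 117 126 124 125 127 125 124 123 124 128 125
225 132 128 132 132 132 135 132 134 134 131 167 166 167 150 165 154  10  26  1
[... 481 characters left out ...]
 124 133 131 137 137 134 133 129 134 129 130 129   7  14  20   5  15  21  17  20  19  19  27  22  22 126 131 133 135 104  97  97  94  94  93  89  16  11  24  19
249  13   6  11   7 128 130 129 135 135 132 132 137 152 150 162 147   7  25  16  17  18  22  16  22  28  14   0  17  14 157 164 163 161 113 118 120 117 107  96  87  13  13  20  22
255   5  10  15   1 121 133 135 132 132 134 131 144 152 157 161 126  12   9  14  16  13  11   0  13  18  10  18  12  14 161 158 139 142 112 122 123 113 100  94  85  13  13  11  17
261  25  25  20  10 105 133 138 207 214 213 215 214 213 165 129 125  23  10  20  14  18  13  23  19  29  22   3  24  29 126 129 133 133  98  93  94  94  97  92  73  22  17  22  17
```

Call:
move_arm(increments=[[[0,0.02,0],[0,0,0],0.4],[[0,0,0],[0,0,0],0.7],[[0,0,0],[0,0,0],1],[[0,0,0],[0,0,0],1],[[0,0,0],[0,0,0],1],[[0,0,0],[0,0,0],1],[[0,0,0],[0,0,0],1],[[0,0,0],[0,0,0],1],[[0,0,0],[0,0,0],1]])

```text
time_s: 30.48
position: [0.5459, 0.0096, 0.077]
tcp_rot: [[-0.191, 0.981, -0.024], [0.974, 0.193, 0.123], [0.125, -0.0, -0.992]]
force: [-1.1, -0.4, 1.4]
opening: 0.201
grasp_force: 30.0
```

Call:
move_arm(increments=[[[0.05,0,0],[0,0,0],1],[[0.05,0,0],[0,0,0],1],[[0.05,0,0],[0,0,0],1],[[0.05,0,0],[0,0,0],1],[[0.05,0,0],[0,0,0],1],[[0.05,0,0],[0,0,0],1],[[0.03,0,0],[0,0,0],1],[[0,0,0],[0,0,0],1]])

```text
time_s: 31.15
position: [0.544, 0.0198, 0.0781]
tcp_rot: [[-0.192, 0.981, -0.025], [0.973, 0.193, 0.123], [0.126, -0.0, -0.992]]
force: [-0.1, 0.2, -1.2]
opening: 0.204
grasp_force: 30.0
```

Run:
```python
from h import *
w=capture("wrist");s=read_state()
print(np.round(s["position"],4),np.round(s["force"],1),np.round(s["moment"],2))
for l in ["pin_tip","pin_collar","spring_pin","pin_hole","carrier"]: print(l,[(np.round(a,1).tolist(),c) for a,c in pp(w,l,2)])
```

```text
[0.544  0.0198 0.0781] [ 0.3  0.4 -2.1] [-0.03 -0.07 -0.02]
pin_tip [([322.0, 70.5], 0.68)]
pin_collar [([321.3, 113.2], 0.74)]
spring_pin [([320.1, 138.2], 0.83), ([319.8, 110.7], 0.39)]
pin_hole [([315.5, 112.8], 0.83)]
carrier [([321.9, 221.0], 0.97)]
```

Call:
move_arm(increments=[[[-0.03,0,0],[0,0,0],1],[[0.02,0,-0.15],[0,0,0],1],[[0.038,0,-0.298],[0,0,0],1],[[0.063,0,-0.496],[0,0,0],1],[[0.088,0,-0.694],[0,0,0],1],[[0.088,0,-0.694],[0,0,0],1],[[0.063,0,-0.496],[0,0,0],1],[[0,0,0],[0,-0.03,0],1],[[0,0,0],[0,-0.031,0],1],[[0,0,0],[0,0,-0.044],1],[[0,0,0],[0,0,0],1],[[0,0,0],[0,0,0],1]])

```text
time_s: 32.45
position: [0.5443, 0.0185, 0.1642]
tcp_rot: [[-0.281, 0.96, 0.001], [0.96, 0.281, -0.002], [-0.002, 0.0, -1.0]]
force: [-0.6, -0.6, -3.9]
opening: 0.202
grasp_force: 30.0
```

Run:
```python
from h import *
s=read_state()
print(np.round(s["position"],4),np.round(s["tcp_rot"],4).tolist(),np.round(s["force"],1))
T=np.array(s["tcp_rot"]);print((T.T@(np.array([.479,-.335,s["position"][2]])-s["position"])/.03).round(2))
w=capture("wrist");
for l in ["pin_tip","carrier"]: print(l,[(np.round(a,1).tolist(),c) for a,c in pp(w,l,2)])
```

```text
[0.5443 0.0185 0.1642] [[-0.2808, 0.9598, 0.0009], [0.9598, 0.2808, -0.0021], [-0.0022, 0.0003, -1.0]] [-0.6 -0.6 -3.9]
[-10.7   -5.4    0.02]
pin_tip [([323.1, 70.9], 0.9)]
carrier [([320.8, 221.1], 0.79)]
```

Call:
move_arm(increments=[[[-0.4,-0.2,0],[0,0,0],1],[[-0.85,-0.43,0],[0,0,0],1],[[-0.9,-0.454,0],[0,0,0],1],[[-0.9,-0.454,0],[0,0,0],1],[[-0.9,-0.454,0],[0,0,0],1],[[-0.9,-0.454,0],[0,0,0],1],[[-0.9,-0.454,0],[0,0,0],1],[[-0.9,-0.454,0],[0,0,0],1],[[-0.9,-0.454,0],[0,0,0],1],[[-0.9,-0.454,0],[0,0,0],1],[[-0.9,-0.454,0],[0,0,0],1],[[-0.85,-0.43,0],[0,0,0],1],[[-0.5,-0.25,0],[0,0,0],1],[[0,0,0],[0,0,0],1],[[0,0,0],[0,0,0],1]])

```text
time_s: 33.85
position: [0.4792, -0.3358, 0.1639]
tcp_rot: [[-0.28, 0.96, 0.0], [0.96, 0.28, -0.001], [-0.001, -0.0, -1.0]]
force: [-0.2, -0.1, -3.7]
opening: 0.2
grasp_force: 30.0
```

Run:
```python
from h import *
s=read_state(); p=np.array(s["position"])
print(p.round(4),np.round(s["tcp_rot"],4).tolist(),np.round(s["force"],1))
t=capture("top")
print([(x.round(1).tolist(),q) for x,q in pp(t,"carrier",2)],proj(t,[[p[0],p[1],p[2]-.047]]).round(1),[(x.round(1).tolist(),q,plane(t,x,0).round(3)) for x,q in pp(t,"wash_tray",2)])
w=capture("wrist");print([(x.round(1).tolist(),q,plane(w,x,0).round(3)) for x,q in pp(w,"wash_tray",2)],[(x.round(1).tolist(),q) for x,q in pp(w,"carrier",2)])
print([np.round(np.array(d["extent"])*[640,400,640,400]).tolist() for d in search_frame(w,"wash_tray")[:1]])
```

```text
[ 0.4792 -0.3358  0.1639] [[-0.2796, 0.9601, 0.0001], [0.9601, 0.2796, -0.0006], [-0.0006, -0.0001, -1.0]] [-0.2 -0.1 -3.7]
[([218.8, 299.7], 0.77), ([345.1, 157.6], 0.56)] [[470.1 185. ]] [([218.5, 198.6], 0.55, array([0.466, 0.297, 0.   ]))]
[] [([321.4, 220.1], 0.6)]
[[227.0, 48.0, 419.0, 309.0]]
```

Call:
move_arm(increments=[[[0,0,0.4],[0,0,0],1],[[0,0,0.7],[0,0,0],1],[[0,0,0.7],[0,0,0],1],[[0,0,0.7],[0,0,0],1],[[0,0,0.5],[0,0,0],1],[[0,0,0.3],[0,0,0],1],[[0,0,0.2],[0,0,0],1],[[0,0,0.05],[0,0,0],1],[[0,0,0.05],[0,0,0],1],[[0,0,0],[0,0,0],1],[[0,0,0],[0,0,0],1]])

```text
time_s: 35.12
position: [0.4803, -0.3359, 0.0572]
tcp_rot: [[-0.283, 0.959, 0.002], [0.959, 0.283, -0.003], [-0.004, 0.001, -1.0]]
force: [0.9, 0.0, -2.7]
opening: 0.202
grasp_force: 30.0
```

Call:
move_arm(increments=[[[0,0,0.04],[0,0,0],1],[[0,0,0.04],[0,0,0],1],[[0,0,0],[0,0,0],1],[[0,0,0],[0,0,0],1]])

```text
time_s: 35.45
position: [0.4797, -0.3355, 0.054]
tcp_rot: [[-0.282, 0.959, 0.0], [0.959, 0.282, -0.002], [-0.002, -0.0, -1.0]]
force: [0.4, -0.8, -3.0]
opening: 0.208
grasp_force: 30.0
```

Call:
move_arm(increments=[[[0,0,0.03],[0,0,0],1],[[0,0,0.03],[0,0,0],1],[[0,0,0],[0,0,0],1],[[0,0,0],[0,0,0],1]])

```text
time_s: 35.78
position: [0.4797, -0.3354, 0.0519]
tcp_rot: [[-0.282, 0.959, 0.0], [0.959, 0.282, -0.002], [-0.002, -0.0, -1.0]]
force: [-0.0, -0.1, -3.9]
opening: 0.202
grasp_force: 30.0
```

Call:
move_arm(increments=[[[0,0,0.025],[0,0,0],1],[[0,0,0.025],[0,0,0],1],[[0,0,0],[0,0,0],1],[[0,0,0],[0,0,0],1]])

```text
time_s: 36.12
position: [0.4798, -0.3355, 0.0516]
tcp_rot: [[-0.283, 0.959, 0.001], [0.959, 0.283, -0.002], [-0.003, -0.0, -1.0]]
force: [-1.9, 1.7, 6.4]
opening: 0.204
grasp_force: 30.0
```

Call:
move_arm(increments=[[[0,0,-0.02],[0,0,0],1],[[0,0,0],[0,0,0],0.75],[[0,0,0],[0,0,0],0.65],[[0,0,0],[0,0,0],0.55],[[0,0,0],[0,0,0],0.5],[[0,0,0],[0,0,0],0.5],[[0,0,0],[0,0,0],0.5],[[0,0,-0.1],[0,0,0],0.5],[[0,0,-0.3],[0,0,0],0.5],[[0,0,-0.6],[0,0,0],0.5],[[0,0,-0.8],[0,0,0],0.5],[[0,0,-0.8],[0,0,0],0.5],[[0,0,-0.8],[0,0,0],0.5],[[0,0,-0.8],[0,0,0],0.5],[[0,0,0],[0,0,0],0.5]])

```text
time_s: 37.37
position: [0.4822, -0.3375, 0.1831]
tcp_rot: [[-0.283, 0.959, 0.008], [0.959, 0.283, -0.01], [-0.012, 0.005, -1.0]]
force: [1.1, -0.1, 0.5]
opening: 0.501
grasp_force: 0.0
```

Run:
```python
from h import *
s=read_state();p=np.array(s["position"]);print(p.round(4),np.round(s["force"],1),round(s["opening"],2))
w=capture("wrist")
ex=np.array([.959,.283,0]);ey=np.array([-.283,.959,0]);o=np.array([.4798,-.3355,.003])
C=lambda x,y,z:o+ex*x/1e3+ey*y/1e3+[0,0,z/1e3]
for l in ["carrier","pin_tip","pin_collar","spring_pin"]: print(l,[(np.round(a,1).tolist(),c) for a,c in pp(w,l,2)])
print(proj(w,[C(0,0,0),C(0,83.5,50),C(0,67.5,50),C(0,55,50),C(-9,0,60),C(9,0,60)]).round(1).tolist())
g=cv2.cvtColor(w["img"],cv2.COLOR_RGB2GRAY)
for r in (150,180,200,220): print(r,' '.join(f"{int(v):3d}" for v in g[r,290:352:2]))
t=capture("top");sd=capture("side")
for c in(t,sd): print([(x.round(1).tolist(),q) for x,q in pp(c,"carrier",3)],proj(c,[C(0,0,0),C(0,0,60)]).round(1).tolist())
```

```text
[ 0.4822 -0.3375  0.1831] [ 1.1 -0.1  0.5] 0.5
carrier [([318.5, 173.5], 0.85)]
pin_tip [([321.8, 80.8], 0.52)]
pin_collar [([316.6, 102.4], 0.87)]
spring_pin [([316.3, 118.2], 0.62)]
[[318.4, 174.2], [318.2, 81.7], [318.2, 103.1], [318.3, 119.4], [307.4, 189.1], [329.4, 189.1]]
150 103 112 142 102 109 112  99  96  61  17   4  24   6   7  41  53  47  13  18  14  92 102 103  99 113 132 130 132 131 129 140
180 187 189 189 184 188 189 137  93  82  16  15  22  18  20  13   0  17  10  11  54 186 193 192 192 194 192 193 192 195 195 194
200 194 192 193 194 195 195 189 121 119  26  42  42  41  34  45  41  43  49  34  80 184 194 196 194 196 195 196 194 196 193 196
220 195 195 194 193 194 192 193 195 164  22  45  40  43  36  47  43  48  45  36  87 192 196 197 194 196 193 193 193 194 194 194
[([219.4, 298.7], 0.94)] [[453.6, 193.8], [461.7, 189.3]]
[([195.2, 215.5], 0.75), ([404.6, 318.5], 0.63), ([389.2, 295.0], 0.59)] [[404.4, 320.4], [407.4, 301.2]]
```

```bash
python3 -c "
from rig import *
print(hand_in())"
```

```text
the job is handed in; nothing more can be done
None
```

I finished every step in the order asked and handed the job in at about 37 s: the spring pin was pressed free with a peak of about 10 N and rested in the notch, the key is back in its stand, and the blade carrier stands upright in the wash tray. The wrist camera confirmed the key's and carrier's final positions. The bystanders were never approached, but I did not check them again at the end.

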